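Clear the cup and push the coffee machine's drip tray home

ROBOT

A 7-joint arm with a two-finger parallel gripper is mounted at the origin on a cart in front of the work surface, level with it; the furniture and walls round the work are solid. World frame = base frame: x ahead of the robot, y to its left, z up, the work surface at z = 0. Lengths are in m, angles in rad, forces in N, time in s.
With the tool pointing down it reaches from about 0.425 to 0.95 m from the base axis. Payload 16.7 kg.
Tool frame: the origin (TCP) lies at the very end of the fingers, on their centre line; the grasp point (between the pads) lies 19 mm behind it (tcp_to_grasp is the distance from the TCP to the grasp point, in m); x points along the fingers, y is the direction in which the jaws open and shut, and the axes are right-handed (so a half turn about x gives the same grasp; the last joint's range is limited). The gripper opens to 94 mm and grips with 3 to 60 N. Pads are 16 mm wide; open, the fingers measure 119 mm over their backs; the gripper's body (75 mm by 177 mm) begins 78 mm behind the grasp point.
Start: joints at [1.179, 0.426, 0.074, 1.606, -0.034, 1.111, -0.067], TCP at [0.162, -0.655, 0.205] pointing down, gripper open.
Joint ranges: [-2.85, 2.85], [-0.5, 2.14], [-1.23, 1.37], [0.21, 2.46], [-1.02, 4.16], [0.16, 2.05], [-2.73, 2.73]. Speed limits (rad/s): [1.89, 1.89, 2.39, 2.39, 3.01, 3.01, 3.01].

INTERFACE

Orientations are given as a unit quaternion [x, y, z, w].
In Python, from cell import * gives the robot as it stands. Calls block until the motion is done:
- reach(position, orientation): joint-space move of the TCP to a pose.
- servo_line(position, rotation=None, vel=0.15, max_force=None): straight line of the TCP; rotation=None keeps the orientation; vel is the mean speed in m/s. With max_force (N) it stops when the force on the tool has changed by that much, and returns True; else False.
- goto_joints(angles): joint-space move.
- gripper_to(opening, newtons=None): finger opening in m; newtons is the grip in N (None keeps the last); returns when the fingers have stopped.
- dwell(seconds).
- solve_ik(position, orientation): joint angles nearest the present ones, or None.
- capture(name): name is "scene" or "top"; returns (picture, depth): 400x640x3 uint8, red, green, blue; 400x640 float32, m along the optical axis (not along the pixel's ray), 0 where there is no reading.
- camera_info(name): a dict with "vertical_fov" (degrees; the focal length in pixels is half the picture's height over the tangent of half this angle, whatever the lens; pixels are square), "cx", "cy" (the principal point, pixels), "rvec" (rotation vector, rad) and "tvec" (3), from world to camera coordinates, as OpenCV has them. Camera axes: x right, y down, z forward; pixel columns grow to the right and rows downward; lengths in m; the calibration is good to about 2 mm. A picture is of the moment at which its call begins. camera_info takes no time and is no camera call.
A pose or a line that the arm cannot do raises Unreachable and nothing moves.
- sign_off(): hands the job in, once; it reports no verdict.
Readings, each from a call of its own:
- read_time_s(): time.
- read_qpos(): joint angles.
- read_joint_vel(): joint speeds.
- read_tau(): joint torques, N m.
- read_eef_pos(): TCP position.
- read_eef_rot(): TCP orientation.
- read_force(): force on the tool from outside, world axes, zero at the start.
- read_moment(): the same for the moment, N m.
- read_grip_width(): finger opening in m.
Only numpy, scipy, OpenCV 4.12 (cv2) and the standard library are available. Lean on these libraries where they do the work, as an engineer would, in place of code of your own. Each camera call takes 0.05 s, during which the arm holds its last target.

TASK

The coffee machine's drip tray has been emptied, but a cup was left under the spouts where the tray goes. First set the cup down upright, gently and wholly inside the rim of the dark plate that lies on its own at the front left of the worktop; then slide the drip tray, grid up and far edge first, into the bay under the machine until its catch has snapped and it is fully home. Let go of everything, do not tip the cup, and leave the other things on the worktop where they are.

Things in the scene. Friction and masses are not known exactly. Their poses are not given: they have to be found in the camera images.
- cup_mid (a point): White ceramic cup, no handle: 60 mm across at the rim, 57 mm at 14 mm up, 42 mm at the foot, 65 mm high, wall 3.5 mm, about 180 g, +z up out of its mouth. This point is its centre, half-way up. At the start it stands on the worktop under the machine's head, 14 to 22 mm behind the head's front edge.
- plate_top (a point): Dark stoneware plate with pale rim, 276 mm across, 14 mm high, 0.78 kg, lying loose and alone on the worktop at the robot's left (the stacked plates under the ovens are others). This point is the middle of its flat top, 14 mm over the worktop; z is up.
- tray_tab (a point): Loose drip tray, black with steel grid, 140 mm deep (x), 150 wide (y), 26 high, about 250 g, flat on the worktop, grid up. This point is in its steel pull tab (22 mm wide in y, 16 to 32 mm over the worktop, sticking out 41 mm at the front, -x): 26 mm before the tray's front wall, 24 mm up. +x points to the tray's far edge, which enters the bay first; the tray's middle is 96 mm along +x.
- tray_dock (a point): Fixed point of the machine: where tray_tab lies when the tray is fully home, the tray's axes then along these: +x runs into the bay (away from the robot), z up. 24 mm over the worktop, 81 mm before the bay's mouth, 25 mm behind the head's front edge. Fully home, the tray's far edge is within 1 mm of a rigid back stop.
- bay_mouth (a point): Fixed point on the worktop, middle of the mouth of the tray bay low in the machine's column. Bay: 155 mm wide between cheeks with rounded (8 mm) corners, 34 mm high, 86 mm deep to the back stop; its floor is the worktop. +x runs into it, z up.
- head_edge (a point): Fixed point of the black coffee machine (206 mm wide, 315 mm high): middle of the lower front edge of its head, which overhangs 106 mm from the bay's mouth towards the robot, full width, underside 150 mm over the worktop. Two steel spouts hang from it down to 122 mm over the worktop, 34 mm behind this edge, 17 mm either side of the middle. +x runs into the machine.
- catch (a joint): Spring roller catch in the bay's roof near its far end; its height in m: 0 = down (at rest, and again when the tray is home), about 0.0045 while the tray's far wall passes under it in the last 20 mm of the way; then it drops behind that wall. Getting past it takes about 5 N along the bay, up to 20 N if the tab is also borne down on.
- salt_shaker: Steel salt shaker, 68 mm across, 103 mm high, right of the machine; origin at its underside. Leave alone.
- sauce_bottle: Small dark sauce bottle with green cap, 39 mm across, 142 mm high, right of the machine; origin at its underside. Leave alone.
- bench_timer: White kitchen timer lying flat, 79 x 81 x 19 mm, on the worktop right of the machine near the front; origin at its underside. Leave alone.
- squeeze_chilli: Red squeeze bottle, 59 mm across, 200 mm high, at the far left behind the lone plate; origin at its underside. Leave alone.
Things that resemble listed ones, but are neither listed nor needed, are in the scene too. Leave any red look-alike of the part that bears cup_mid alone.

How it is judged:
On the way, in this order (a step that is already met when the one before it is completed fails the run):
1. the cup stands upright inside the plate's rim, let go (horizontal distance between cup_mid and plate_top below 0.11 m and z of cup_mid in the frame of plate_top below 0.038 m and angle between cup_mid's own z axis and vertical below 0.15 rad and contact force between the fingers and cup below 0.1 N), for 0.2 s.
2. the tray is fully home in the bay and the catch has dropped behind its far wall (distance between tray_tab and tray_dock below 0.005 m and value of joint catch below 0.002 m), for 0.2 s.
At the end, for the whole second after the job is handed in: The cup stands upright (within 0.15 rad) on the plate, its centre within 110 mm of the plate's middle; the tray's tab is within 5 mm of its home point, the tray in line with the bay (within 0.06 rad), the catch down (below 2 mm); cup and tray at rest and let go (all of step 2 and horizontal distance between cup_mid and plate_top below 0.11 m and z of cup_mid in the frame of plate_top between 0.027 and 0.038 m and angle between cup_mid's own z axis and vertical below 0.15 rad and angle between the x axis of tray_tab and the x axis of tray_dock, either way round below 0.06 rad and linear speed of each of cup, tray below 0.02 m/s); the robot touches nothing.
It fails at once if the cup is tipped (beyond 0.6 rad) (angle between cup_mid's own z axis and vertical above 0.6 rad).
It fails at once if the cup is dropped or banged onto the plate (over 45 N) (contact force between cup and side_plate above 45 N).
It fails at once if the cup is let fall (it moves at over 0.5 m/s while not in the fingers: a drop of more than 12 mm) (contact force between the fingers and cup below 0.1 N and linear speed of cup above 0.5 m/s).
It fails at once if a thing that was to be left alone is moved by more than 30 mm (distance of any of salt_shaker, sauce_bottle, bench_timer, squeeze_chilli from where it was at the start of the episode above 0.03 m).
It also fails if it takes over 72 s, if anything falls off the work surface, if the arm or the gripper's body presses on something with over 40 N, if the wrist force passes 120 N, or if a joint passes its speed limit or range.

## Working session

There is one attempt and no reset: what is moved stays moved. The work goes in short steps, each a Python script; the robot and the scene stay as the last script left them, time stands still between calls to the robot, and variables do not carry over. Pictures are saved under pics/ and viewed, and the job is handed in when it is done.

```bash
ls; mkdir -p pics; python3 - <<'E'
from cell import *
import cv2,numpy as np
for n in ["scene","top"]:
    p,d=capture(n); cv2.imwrite(f"pics/{n}0.png",p[:,:,::-1]); np.save(f"pics/{n}0d.npy",d); np.save(f"pics/{n}0.npy",p); print(n,camera_info(n))
print(read_time_s(),read_eef_pos(),read_eef_rot(),read_grip_width())
E
```

```text
pics
scene {'vertical_fov': 42.49245982510953, 'cx': 318.79605522050207, 'cy': 198.59537821266522, 'rvec': array([ 1.16546612, -2.19477444,  1.12898686]), 'tvec': array([0.2718091 , 0.36611905, 1.27032586])}
top {'vertical_fov': 47.8944214716644, 'cx': 315.571960858007, 'cy': 205.16438640015903, 'rvec': array([ 1.67215079, -2.32525155,  0.50121419]), 'tvec': array([0.12098056, 0.57824362, 1.51012088])}
0.1 [ 0.16215509 -0.65482759  0.20486201] [-0.70182805 -0.0860077   0.70198047 -0.08522602] 0.09391602836986915
```

View pics/scene0.png

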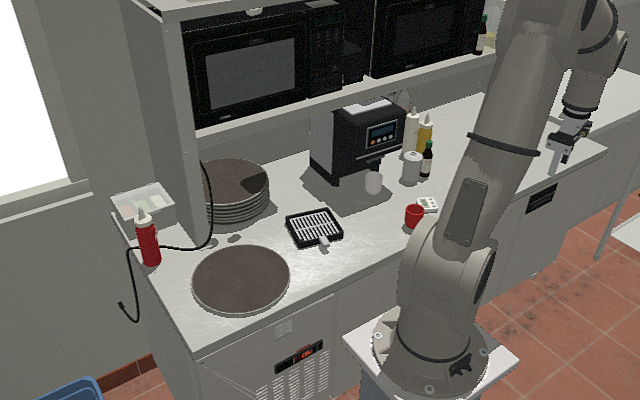

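View pics/top0.png

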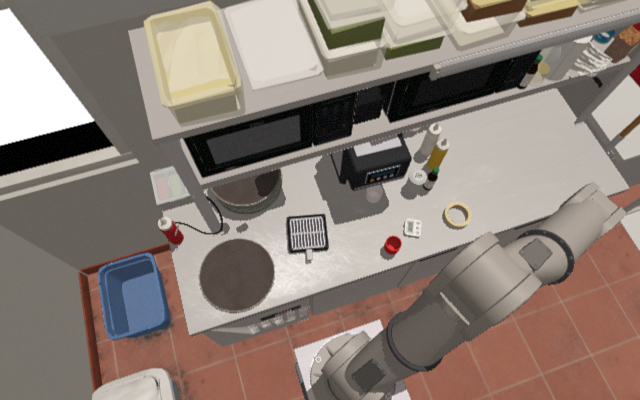

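The scene view shows the white cup at (373,182) in front of the machine, a red look-alike cup at (414,216), the tray at (314,228) with its tab at (323,244), and the lone plate at (241,280). The stacked plates at (235,190) are not the one meant. Next I'll enlarge these and measure.

```bash
cat > h.py <<'E'
import numpy as np,cv2
from cell import camera_info
def cam(n):
    c=camera_info(n);R,_=cv2.Rodrigues(np.array(c['rvec']));f=200/np.tan(np.radians(c['vertical_fov'])/2)
    return R,np.array(c['tvec']),f,c['cx'],c['cy']
def ray(n,u,v):
    R,t,f,cx,cy=cam(n);d=R.T@np.array([(u-cx)/f,(v-cy)/f,1.]);return -R.T@t,d
def onz(n,u,v,z):
    o,d=ray(n,u,v);return o+d*(z-o[2])/d[2]
def pts(n,D):
    R,t,f,cx,cy=cam(n);v,u=np.mgrid[:D.shape[0],:D.shape[1]]
    P=np.stack([(u-cx)/f*D,(v-cy)/f*D,D],-1);return (P-t)@R
def proj(n,P):
    R,t,f,cx,cy=cam(n);q=np.atleast_2d(P)@R.T+t;return np.c_[f*q[:,0]/q[:,2]+cx,f*q[:,1]/q[:,2]+cy]
E
python3 - <<'E'
from h import *
s=np.load('pics/scene0.npy')[:,:,::-1];t=np.load('pics/top0.npy')[:,:,::-1]
a=cv2.resize(s[90:260,270:450],None,fx=2.2,fy=2.2*1,interpolation=cv2.INTER_CUBIC)
b=cv2.resize(t[120:290,270:450],None,fx=2.2,fy=2.2,interpolation=cv2.INTER_CUBIC)
cv2.imwrite('pics/crop0.png',np.hstack([a,b]))
for n,l in (('scene',[(373,182),(373,172),(414,216),(323,244),(314,228),(241,280),(405,152),(337,184)]),('top',[(374,193),(393,243),(308,257),(307,233),(237,275)])):
    P=pts(n,np.load(f'pics/{n}0d.npy'))
    for u,v in l: print(n,u,v,P[v,u].round(3))
E
```

```text
scene 373 182 [ 0.58  -0.293  0.053]
scene 373 172 [ 0.616 -0.322  0.064]
scene 414 216 [-0.505  0.698  1.039]
scene 323 244 [0.435 0.016 0.027]
scene 314 228 [ 0.522 -0.01   0.017]
scene 241 280 [0.452 0.282 0.01 ]
scene 405 152 [ 0.624 -0.474  0.091]
scene 337 184 [ 0.69  -0.224  0.007]
top 374 193 [ 0.613 -0.324  0.004]
top 393 243 [ 0.394 -0.313  0.01 ]
top 308 257 [0.436 0.01  0.033]
top 307 233 [ 0.532 -0.018  0.017]
top 237 275 [0.46  0.274 0.01 ]
```

View pics/crop0.png

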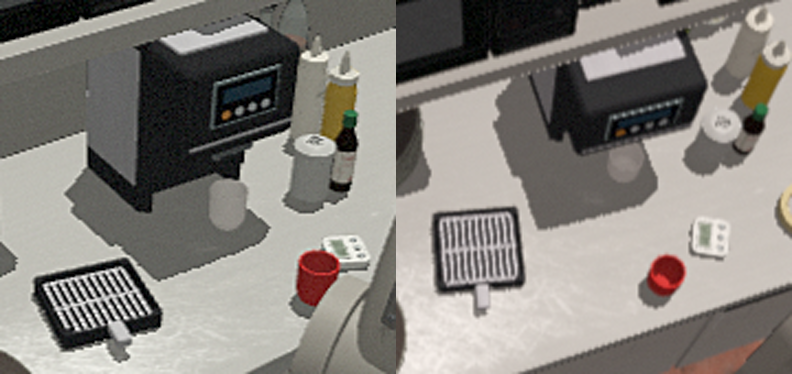

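The enlarged crop confirms it: the white cup is at crop (228,203), under the head, and the red one at (318,277) is the look-alike. The machine stands at an angle. Next I'll get point clouds.

```bash
python3 - <<'E'
from h import *
np.set_printoptions(linewidth=220,suppress=True)
for n,(u0,u1,v0,v1) in (('scene',(358,390,164,200)),('top',(360,390,176,208))):
    D=np.load(f'pics/{n}0d.npy');P=pts(n,D)
    print(n);
    Z=(P[v0:v1:2,u0:u1:2,2]*1000).round().astype(int);print(Z)
def mk(n,im,cond):
    return cond
# plate fit: pale rim/dark mask, dark interior
for n,c in(('scene',(241,280)),('top',(237,275))):
    im=np.load(f'pics/{n}0.npy');P=pts(n,np.load(f'pics/{n}0d.npy'))
    m=(im.max(2)<110).astype(np.uint8)
    k,l=cv2.connectedComponents(m)
    mm=(l==l[c[1],c[0]]).astype(np.uint8)
    cn,_=cv2.findContours(mm,cv2.RETR_EXTERNAL,cv2.CHAIN_APPROX_NONE);cn=max(cn,key=cv2.contourArea)[:,0]
    Q=np.array([onz(n,u,v,.014)[:2] for u,v in cn])
    A=np.c_[2*Q,np.ones(len(Q))];s=np.linalg.lstsq(A,(Q**2).sum(1),rcond=None)[0];r=np.sqrt(s[2]+s[0]**2+s[1]**2)
    print('plate',n,s[:2],r,len(cn),'z',np.median(P[mm>0][:,2]), 'resid',np.abs(np.hypot(*(Q-s[:2]).T)-r).max())
    q=np.array([onz(n,u,v,.026)[:2] for u,v in [(0,0)]])
E
```

```text
scene
[[  64   67   65   58   55   52   49   47   42   38   37   -3   -4    4   -2    2]
 [  62   57   52   53   49   44   40   36 1039   34   19   -1    3    2   -5   -4]
 [  53   47   46   40   40   -3    8   16   25   21   16    1   -7    0    1 1039]
 [  39   40   -3    0    0   -5    0    9   11   19    4   -6   -2   -2   -3    1]
 [  -4    2   -1   -1    0   67   63   60   60   66   62   -2   -7   -1    2   -2]
 [   0    2   -2   -4   59   58   51   54   51   51   61   64    3   -2    3   -1]
 [   3   -2   -1    1   63   47   49   49   48   48   51   54   70   -2    1   -1]
 [   0   -2    1   -1   60   44   35   37   40   38   44   48   -5   -1    0    5]
 [  -1   -2   -2   -5   56   63   61   66   60   68   64   61   -1    3    2   -1]
 [  -3    4   -1   -5   43   50   51   56   58   55   55   50    0    0    0    0]
 [   2   -2   -6   -3   39   46   46   46   47   53   46   37   -2   -6   -1    4]
 [   0    3   -2    0   28   31   35   38   39   38   38   36    3   -1   -1   -2]
 [  -1   -2    4   -2   22   25   29   27   26   29   34   23   -3    2   -1    0]
 [   0   -4    
[... 1170 characters left out ...]
  4   -4 1614]
 [   2   -6   10   28   50   65    8    7    2    6   61    4   -2   -8   -5]
 [   0    2    4   13   39   46   55   65   66   56    2   -2   -5    6    1]
 [  -2    1   -2   -7   26   34   41   43   32   29    0   -6    2   -2    0]
 [   4   -4   -3   -6  -10   11   23   20   11   10    1   -2   -2    2    1]
 [   1   -4   -4    3   -4   -3   -3   -3   -6    5    2   -7    3    3    3]
 [   0    8   -3    0   -2    5    5   -4   -1   -6   -4   -4    6    7   -1]]
plate scene [0.46336619 0.27654442] 0.13202450802588844 236 z 0.01224562374947152 resid 0.0035763373277958865
plate top [0.46503575 0.27398693] 0.1318700412409599 218 z 0.011895102027271117 resid 0.007187949565811619
```

```bash
cat > m.py <<'E'
from h import *
np.set_printoptions(linewidth=220,suppress=True,precision=4)
from scipy.optimize import least_squares
def circ(Q,r):
    return least_squares(lambda c:np.hypot(Q[:,0]-c[0],Q[:,1]-c[1])-r,Q.mean(0),loss='soft_l1',f_scale=.003)
if __name__=='__main__':
    C={n:pts(n,np.load(f'pics/{n}0d.npy')) for n in('scene','top')}
    for n in C:
        P=C[n].reshape(-1,3)
        near=np.hypot(P[:,0]-.6,P[:,1]+.31)<.06
        Q=P[near&(P[:,2]>.057)&(P[:,2]<.073)]
        r=circ(Q,.0285);print(n,'cup rim',len(Q),r.x,np.abs(r.fun).mean())
        # tray top
        Q=P[(abs(P[:,0]-.53)<.13)&(abs(P[:,1])<.12)&(P[:,2]>.021)&(P[:,2]<.031)]
        b=cv2.minAreaRect((Q[:,:2]*1000).astype(np.float32));print('tray z>21',len(Q),b)
        Q=P[(abs(P[:,0]-.53)<.13)&(abs(P[:,1])<.12)&(P[:,2]>.009)&(P[:,2]<.035)]
        print(cv2.minAreaRect((Q[:,:2]*1000).astype(np.float32)))
        # machine
        M=P[(P[:,2]>.17)&(P[:,2]<.33)&(P[:,0]>.55)&(P[:,0]<.95)&(P[:,1]>-.6)&(P[:,1]<-.1)]
        print('mach',len(M),cv2.minAreaRect((M[:,:2]*1000).astype(np.float32)))
        im=np.zeros((500,500,3),np.uint8)
        for q in P[(P[:,2]>-.02)&(P[:,2]<.4)]:
            x,y=int((q[0]-.4)*800),int((.1-q[1])*800)
            if 0<=x<500 and 0<=y<500: im[499-x,y]=cv2.applyColorMap(np.uint8([[min(255,max(0,q[2]/.35*255))]]),cv2.COLORMAP_JET)[0,0] if q[2]>.008 else (60,60,60)
        cv2.imwrite(f'pics/bev_{n}.png',im)
    a=cv2.imread('pics/bev_scene.png');b=cv2.imread('pics/bev_top.png')
    cv2.imwrite('pics/bev.png',cv2.resize(np.hstack([a,b]),(800,400)))
E
python3 m.py
```

```text
scene cup rim 85 [ 0.5959 -0.3067  0.0625] 0.002480868256853196
tray z>21 336 ((513.753662109375, -9.94952392578125), (151.65866088867188, 184.39956665039062), 76.22699737548828)
((513.9309692382812, -10.001983642578125), (152.517822265625, 187.12391662597656), 76.52687072753906)
mach 4528 ((714.0900268554688, -352.0590515136719), (302.09185791015625, 505.7837829589844), 2.2061209678649902)
top cup rim 47 [ 0.5959 -0.31    0.064 ] 0.0015516407147534643
tray z>21 313 ((512.9843139648438, -13.139007568359375), (149.779296875, 180.8798065185547), 76.72251892089844)
((541.6627807617188, -2.3519973754882812), (216.4136199951172, 235.9606475830078), 87.7527847290039)
mach 2999 ((653.6840209960938, -350.9825134277344), (497.1234436035156, 174.50677490234375), 88.61109161376953)
```

View pics/bev.png

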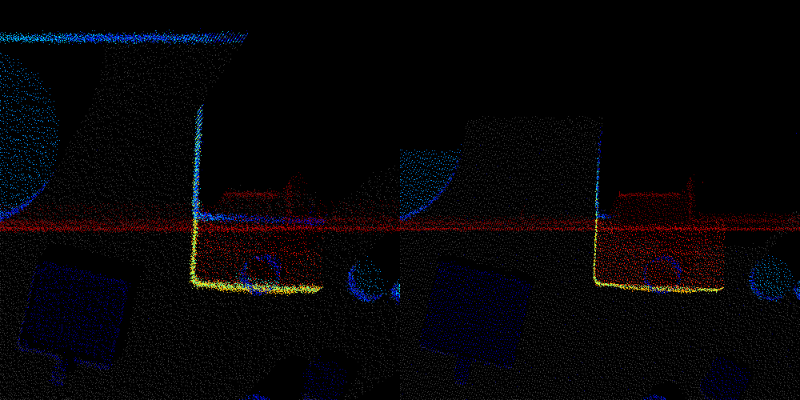

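```bash
cat > m2.py <<'E'
from m import *
C={n:pts(n,np.load(f'pics/{n}0d.npy')) for n in('scene','top')}
def fit(Q,ax):
    o=1-ax; c=np.median(Q[:,ax]),0.
    m=Q[:,o].mean()
    r=least_squares(lambda p:Q[:,ax]-p[0]-p[1]*(Q[:,o]-m),c,loss='soft_l1',f_scale=.003)
    return r.x[0],m,np.degrees(np.arctan(r.x[1])),len(Q),np.median(np.abs(r.fun))
for n in C:
    P=C[n].reshape(-1,3)
    P=P[(P[:,0]>.55)&(P[:,0]<.95)&(P[:,1]>-.45)&(P[:,1]<-.15)]
    for lo,hi in((.145,.16),(.16,.19),(.19,.22),(.22,.26),(.26,.29)):
        b=P[(P[:,2]>lo)&(P[:,2]<hi)]
        f=b[(b[:,0]<.62)&(b[:,1]<-.245)&(b[:,1]>-.41)]
        if len(f)>8: print(n,lo,'front x=%.4f at y=%.3f slope %.2fdeg n=%d res %.4f'%fit(f,0))
    for lo,hi in((.02,.06),(.06,.1),(.1,.14),(.16,.2),(.2,.25),(.25,.3)):
        b=P[(P[:,2]>lo)&(P[:,2]<hi)]
        s=b[(b[:,1]>-.25)&(b[:,0]>.585)&(b[:,0]<.85)]
        if len(s)>8: print(n,lo,'side y=%.4f at x=%.3f slope %.2fdeg n=%d res %.4f'%fit(s,1), s[:,0].min())
    for lo,hi in((.0,.04),(.04,.08),(.08,.12)):
        b=P[(P[:,2]>lo+.008)&(P[:,2]<hi)]
        f=b[(b[:,0]>.64)&(b[:,0]<.76)&(b[:,1]<-.25)&(b[:,1]>-.43)]
        if len(f)>8: print(n,lo,'column x=%.4f at y=%.3f slope %.2fdeg n=%d res %.4f'%fit(f,0))
    im=np.load(f'pics/{n}0.npy')
s=np.load('pics/scene0.npy')[:,:,::-1]
cv2.imwrite('pics/crop1.png',cv2.resize(s[130:220,295:415],(800,600),interpolation=cv2.INTER_CUBIC))
E
python3 m2.py
```

```text
scene 0.145 front x=0.5796 at y=-0.319 slope 3.53deg n=62 res 0.0024
scene 0.16 front x=0.5754 at y=-0.320 slope 2.76deg n=283 res 0.0019
scene 0.19 front x=0.5737 at y=-0.323 slope 1.58deg n=256 res 0.0021
scene 0.22 front x=0.5724 at y=-0.318 slope 1.05deg n=403 res 0.0021
scene 0.26 front x=0.5741 at y=-0.319 slope 1.50deg n=343 res 0.0023
scene 0.02 side y=-0.2104 at x=0.747 slope 0.06deg n=292 res 0.0032 0.6795136428127307
scene 0.06 side y=-0.2102 at x=0.740 slope 1.86deg n=347 res 0.0043 0.6742910634126986
scene 0.1 side y=-0.2094 at x=0.747 slope 0.37deg n=345 res 0.0032 0.6794952909446252
scene 0.16 side y=-0.2056 at x=0.707 slope -2.05deg n=468 res 0.0015 0.5853383959149582
scene 0.2 side y=-0.2053 at x=0.695 slope -1.83deg n=555 res 0.0014 0.5850996327081396
scene 0.25 side y=-0.2060 at x=0.651 slope -0.61deg n=553 res 0.0030 0.5850164368068486
scene 0.0 column x=0.6827 at y=-0.364 slope 2.19deg n=72 res 0.0022
scene 0.04 column x=0.6814 at y=-0.316 slope 3.23deg n=184 res 0.0021
scene 0.08 column x=0.6843 at y=-0.258 slope -5.15deg n=13 res 0.0011
top 0.16 front x=0.5746 at y=-0.323 slope 2.55deg n=133 res 0.0013
top 0.19 front x=0.5734 at y=-0.325 slope 1.53deg n=116 res 0.0013
top 0.22 front x=0.5720 at y=-0.322 slope 1.13deg n=210 res 0.0015
top 0.26 front x=0.5740 at y=-0.319 slope 1.92deg n=217 res 0.0020
top 0.02 side y=-0.2119 at x=0.735 slope 0.40deg n=71 res 0.0024 0.6848297425076888
top 0.06 side y=-0.2101 at x=0.723 slope 1.41deg n=77 res 0.0024 0.6825984272393342
top 0.1 side y=-0.2087 at x=0.722 slope 0.22deg n=58 res 0.0012 0.6840556442653211
top 0.16 side y=-0.2060 at x=0.660 slope -1.79deg n=98 res 0.0007 0.5872598135240723
top 0.2 side y=-0.2057 at x=0.650 slope -1.99deg n=125 res 0.0007 0.5855070575648387
top 0.25 side y=-0.2125 at x=0.629 slope 3.59deg n=267 res 0.0077 0.58501455990529
```

View pics/crop1.png

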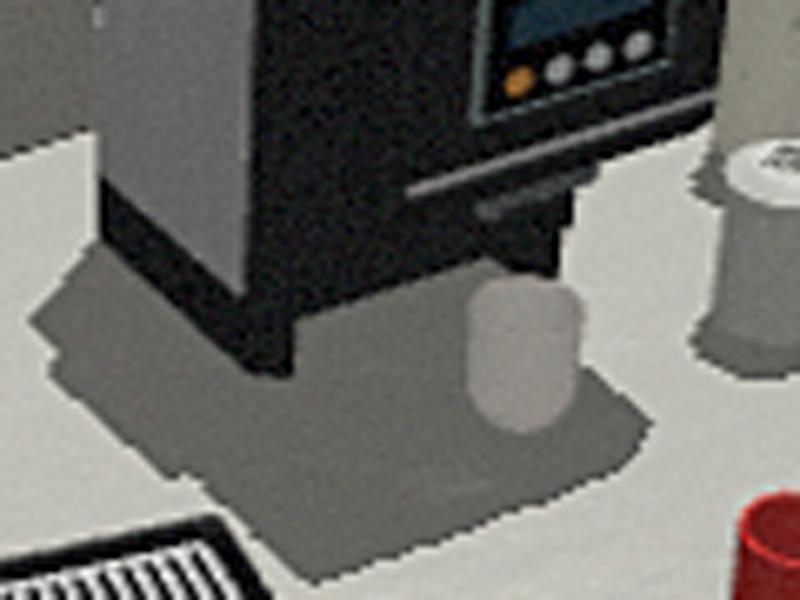

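```bash
cat > m3.py <<'E'
from m import *
th=np.radians(-2.0)
# top view: head right/left extents & red cup & tray
for n in('scene','top'):
    P=pts(n,np.load(f'pics/{n}0d.npy'));im=np.load(f'pics/{n}0.npy').astype(int)
    red=(im[:,:,0]>110)&(im[:,:,1]<60)&(P[:,:,0]>.3)&(P[:,:,0]<.5)&(P[:,:,1]<-.2)
    Q=P[red];Q=Q[(Q[:,2]<.2)]
    print(n,'red',len(Q),'z95',np.percentile(Q[:,2],97),circ(Q[Q[:,2]>np.percentile(Q[:,2],70)],.0285).x)
    F=P.reshape(-1,3)
    # machine local coords
    L=np.c_[(F[:,0]-.68)*np.cos(th)+(F[:,1]+.308)*np.sin(th),-(F[:,0]-.68)*np.sin(th)+(F[:,1]+.308)*np.cos(th),F[:,2]]
    h=L[(L[:,0]>-.112)&(L[:,0]<.03)&(L[:,2]>.155)&(L[:,2]<.31)&(abs(L[:,1])<.14)]
    print('head local y pct',np.percentile(h[:,1],[0.2,1,2,98,99,99.8]), len(h))
    f=L[(L[:,0]>-.112)&(L[:,0]<-.095)&(L[:,2]>.155)&(L[:,2]<.25)&(abs(L[:,1])<.14)]
    print('front face y',np.sort(f[:,1])[[3,8,15,-15,-8,-3]])
    c=L[(L[:,0]>-.02)&(L[:,0]<.01)&(L[:,2]>.012)&(L[:,2]<.14)&(abs(L[:,1])<.14)]
    print('col front x',np.median(c[:,0]),len(c),'y',np.percentile(c[:,1],[1,99]))
    # tray: dark connected component
    k=(im.max(2)<60)&(F[:,2].reshape(400,640)>-.01)&(P[:,:,0]>.42)&(P[:,:,0]<.65)&(P[:,:,1]>-.13)&(P[:,:,1]<.1)
    c=max(cv2.findContours(k.astype(np.uint8),cv2.RETR_EXTERNAL,cv2.CHAIN_APPROX_NONE)[0],key=cv2.contourArea)[:,0]
    for z in(.026,):
        W=np.array([onz(n,u,v,z)[:2] for u,v in cv2.convexHull(c)[:,0]])
        print('tray dark rect',cv2.minAreaRect((W*1000).astype(np.float32)))
    T=F[(F[:,2]>.0215)&(F[:,2]<.032)&(abs(F[:,0]-.53)<.1)&(abs(F[:,1])<.1)]
    # tab: points z>.026
    for yaw in(-14,):
        a=np.radians(yaw);A=(T[:,:2]-[.53,-.015])@np.array([[np.cos(a),-np.sin(a)],[np.sin(a),np.cos(a)]])
        tb=A[(A[:,0]<-.082)&(abs(A[:,1])<.03)]
        print('tab local',len(tb),np.percentile(tb[:,0],[2,98]),np.percentile(tb[:,1],[2,50,98]))
        bd=A[(A[:,0]>-.08)]
        print('body local',np.percentile(bd[:,0],[1,99]),np.percentile(bd[:,1],[1,99]))
E
python3 m3.py
```

```text
scene red 226 z95 0.06689545426695069 [ 0.3773 -0.2936  0.062 ]
head local y pct [-0.0972 -0.0935 -0.0892  0.106   0.1069  0.1083] 3790
front face y [-0.0971 -0.0952 -0.0934  0.1028  0.104   0.1069]
col front x 0.0029182327184981444 614 y [-0.0962  0.104 ]
tray dark rect ((518.5565185546875, -6.822029113769531), (155.5237274169922, 162.01461791992188), 76.63825225830078)
tab local 22 [-0.1053 -0.0834] [-0.009   0.006   0.0119]
body local [-0.0759  0.0729] [-0.0742  0.0764]
top red 109 z95 0.06666067232767256 [ 0.3779 -0.2973  0.0632]
head local y pct [-0.1002 -0.0982 -0.0953  0.1019  0.1023  0.103 ] 2720
front face y [-0.0986 -0.0963 -0.0908  0.0974  0.0988  0.1   ]
col front x 0.003901998647169064 64 y [0.0767 0.1014]
tray dark rect ((529.4625854492188, -16.67186737060547), (143.63143920898438, 141.16200256347656), 76.87721252441406)
tab local 25 [-0.1008 -0.083 ] [-0.0139 -0.0029  0.0079]
body local [-0.0777  0.0727] [-0.0767  0.0724]
```

```bash
cat > r.py <<'E'
from h import *
from cell import *
from scipy.spatial.transform import Rotation as Rn
def ori(yaw,tilt,flip=1):  # deg; tilt below horizontal
    y,t=np.radians(yaw),np.radians(tilt)
    d=np.array([np.cos(y)*np.cos(t),np.sin(y)*np.cos(t),-np.sin(t)]);j=flip*np.array([-np.sin(y),np.cos(y),0])
    return Rn.from_matrix(np.c_[d,j,np.cross(d,j)]).as_quat(),d
def tcp(g,yaw,tilt,flip=1,back=0):
    q,d=ori(yaw,tilt,flip);return (np.array(g)+d*(.019-back)).tolist(),q.tolist()
E
python3 - <<'E'
from r import *
np.set_printoptions(precision=2,suppress=True)
print(Rn.from_quat(read_eef_rot()).as_matrix().round(2))
for fl in(1,-1):
  for tilt in(40,45,50):
    print('cup',fl,tilt)
    for nm,g,y,b in(('pre',(.596,-.3085,.038),-27,.12),('cup',(.596,-.3085,.038),-27,0),('plate',(.464,.275,.055),31,0),('plate0',(.464,.275,.055),10,0)):
        print(nm,solve_ik(*tcp(g,y,tilt,fl,b)))
    for nm,g,y,b in(('tab',(.437,.0075,.026),-13.5,0),('way',(.515,-.17,.026),-5,0),('pre',(.515,-.301,.026),-2,0),('dock',(.602,-.303,.026),-2,0)):
        print(nm,solve_ik(*tcp(g,y,tilt,fl,b)))
E
```

```text
[[-0.    0.24 -0.97]
 [ 0.   -0.97 -0.24]
 [-1.   -0.    0.  ]]
cup 1 40
pre None
cup [ 1.19  0.87 -1.03  2.32  2.48  0.89 -0.57]
plate None
plate0 None
tab None
way None
pre [ 1.58  0.9  -1.03  2.36  3.01  0.4  -0.47]
dock [ 1.42  0.93 -1.03  2.23  2.82  0.4  -0.35]
cup 1 45
pre None
cup [ 1.18  0.81 -1.03  2.28  2.32  0.78 -0.48]
plate None
plate0 None
tab None
way None
pre [ 1.53  0.82 -1.02  2.33  2.8   0.32 -0.34]
dock [ 1.38  0.87 -1.02  2.2   2.54  0.34 -0.15]
cup 1 50
pre [ 0.7   0.25 -0.42  2.38  2.27  0.26 -0.79]
cup [ 1.18  0.77 -1.02  2.23  2.12  0.68 -0.33]
plate None
plate0 None
tab None
way None
pre [ 1.48  0.76 -1.01  2.3   2.46  0.26 -0.09]
dock [ 1.33  0.82 -1.01  2.16  2.17  0.3   0.15]
cup -1 40
pre None
cup [ 1.05  0.75 -0.85  2.32  2.55  0.81  2.37]
plate None
plate0 None
tab None
way None
pre [ 1.58  0.9  -1.03  2.36  3.01  0.4   2.67]
dock [ 1.29  0.82 -0.85  2.23  3.15  0.4   2.36]
cup -1 45
pre None
cup [ 0.9   0.63 -0.66  2.29  2.5   0.61  2.3 ]
plate None
plate0 None
tab None
way None
pre [ 1.39  0.72 -0.85  2.34  3.21  0.32  2.31]
dock [ 1.25  0.77 -0.84  2.2   2.94  0.29  2.51]
cup -1 50
pre [ 0.58  0.24 -0.3   2.39  2.36  0.24  2.25]
cup [ 0.74  0.56 -0.47  2.25  2.43  0.43  2.29]
plate None
plate0 None
tab None
way None
pre [ 1.35  0.67 -0.84  2.31  2.97  0.22  2.48]
dock [ 1.08  0.66 -0.66  2.17  3.09  0.18  2.23]
```

```bash
python3 - <<'E'
from r import *
def ok(g,y,t,b=0):
    return ''.join('+' if solve_ik(*tcp(g,y,t,1,b)) is not None else ('-' if solve_ik(*tcp(g,y,t,-1,b)) is not None else '.') for _ in[0])
print('rows tilt, cols yaw')
for nm,g,ys,b in(('tab',(.437,.0075,.026),[-13.5],0),('way',(.515,-.17,.026),[-13,-5,-2],0),('pre',(.515,-.301,.026),[-2],0),('dock',(.602,-.303,.026),[-2],0),
 ('cup',(.596,-.3085,.038),range(-90,91,15),0),('cuppre',(.596,-.3085,.038),range(-90,91,15),.1),('plate',(.48,.29,.055),range(-120,121,15),0),('platefar',(.52,.32,.055),range(-120,121,15),0),('plateup',(.5,.3,.12),range(-120,121,15),0)):
    print(nm,list(ys))
    for t in range(35,91,5 if len(ys)<4 else 10): print(t,' '.join(ok(g,y,t,b) for y in ys))
E
```

```text
rows tilt, cols yaw
tab [-13.5]
35 .
40 .
45 .
50 .
55 .
60 .
65 .
70 .
75 +
80 +
85 +
90 +
way [-13, -5, -2]
35 . . .
40 . . .
45 . . .
50 . . .
55 + . +
60 + + +
65 + + +
70 + + +
75 + + +
80 + + +
85 + + +
90 + + +
pre [-2]
35 +
40 +
45 +
50 +
55 +
60 +
65 +
70 +
75 +
80 +
85 +
90 +
dock [-2]
35 +
40 +
45 +
50 +
55 +
60 +
65 +
70 +
75 +
80 +
85 +
90 +
cup [-90, -75, -60, -45, -30, -15, 0, 15, 30, 45, 60, 75, 90]
35 + + + + + + + + + + + + +
45 + + + + + + + + + + + + +
55 + + + + + + + + + + + + +
65 + + + + + + + + + + + + +
75 + + + + + + + + + + + + +
85 + + + + + + + + + + + + +
cuppre [-90, -75, -60, -45, -30, -15, 0, 15, 30, 45, 60, 75, 90]
35 + + + + . . + . + + + + +
45 + + + + + + + + + + + + +
55 + + + + + + + + + + + + +
65 + + + + + + + + + + + + +
75 + + + + + + + + + + + + +
85 + + + + + + + + + + + + +
plate [-120, -105, -90, -75, -60, -45, -30, -15, 0, 15, 30, 45, 60, 75, 90, 105, 120]
35 + + + + + + + + . . . . . + + + +
45 + + + + + + + + + . . . + . + + +
55 + + + + + + + + + + + + + + + + +
65 + + + + + + + + + + + + + + + + +
75 + + + + + + + + + + + + + + + + +
85 + + + + + + + + + + + + + + + + +
platefar [-120, -105, -90, -75, -60, -45, -30, -15, 0, 15, 30, 45, 60, 75, 90, 105, 120]
35 + + + + + + + + + . . . + + + + +
45 + + + + + + + + + + + + + . + + +
55 + + + + + + + + + + + + + + + + +
65 + + + + + + + + + + + + + + + + +
75 + + + + + + + + + + + + + + + + +
85 + + + + + + + + + + + + + + + + +
plateup [-120, -105, -90, -75, -60, -45, -30, -15, 0, 15, 30, 45, 60, 75, 90, 105, 120]
35 + + + + + + + + + . . . + . + + +
45 + + + + + + + + + + . + + - + + +
55 + + + + + + + + + + + + + + + + +
65 + + + + + + + + + + + + + + + + +
75 + + + + + + + + + + + + + + + + +
85 + + + + + + + + + + + + + + + + +
```

```bash
python3 - <<'E'
from r import *
np.set_printoptions(precision=2,suppress=True)
for y in(-2,-10):
  for g in((.49,-.3047,.2),(.5,-.305,.12),(.596,-.3085,.038),(.5,-.305,.08),(.5,-.1,.16),(.5,.1,.16),(.5,.285,.16),(.5,.285,.055)):
    print(y,g,solve_ik(*tcp(g,y,50)))
q=solve_ik(*tcp((.49,-.3047,.2),-2,50))
print(read_time_s())
reach(*tcp((.49,-.3047,.2),-2,50))
print(read_time_s(),read_qpos(),read_eef_pos())
a,_=capture('scene');b,_=capture('top')
cv2.imwrite('pics/p1.png',cv2.resize(np.hstack([a,b])[:,:,::-1],(800,250)))
cv2.imwrite('pics/p1s.png',a[:,:,::-1])
E
```

```text
-2 (0.49, -0.3047, 0.2) None
-2 (0.5, -0.305, 0.12) None
-2 (0.596, -0.3085, 0.038) [ 1.35  0.79 -1.    2.16  2.13  0.26  0.18]
-2 (0.5, -0.305, 0.08) [ 1.26  0.46 -0.69  2.32  4.    0.17 -1.78]
-2 (0.5, -0.1, 0.16) None
-2 (0.5, 0.1, 0.16) None
-2 (0.5, 0.285, 0.16) [-0.21  0.3  -0.85  2.28  1.38  0.82 -0.56]
-2 (0.5, 0.285, 0.055) [-0.39  0.52 -0.66  2.33  1.7   0.87 -0.91]
-10 (0.49, -0.3047, 0.2) None
-10 (0.5, -0.305, 0.12) [ 1.04  0.3  -0.49  2.35  3.99  0.18 -2.02]
-10 (0.596, -0.3085, 0.038) [ 1.3   0.78 -1.01  2.2   2.2   0.4  -0.05]
-10 (0.5, -0.305, 0.08) [ 1.46  0.56 -1.    2.35  2.48  0.23 -0.36]
-10 (0.5, -0.1, 0.16) None
-10 (0.5, 0.1, 0.16) None
-10 (0.5, 0.285, 0.16) [-0.11  0.41 -1.03  2.22  1.35  1.04 -0.64]
-10 (0.5, 0.285, 0.055) [-0.44  0.54 -0.66  2.28  1.56  0.95 -0.93]
0.1Traceback (most recent call last):
  File "<stdin>", line 8, in <module>
cell.Unreachable: the arm cannot take that pose within its joint ranges
```

```bash
python3 - <<'E'
from r import *
np.set_printoptions(precision=2,suppress=True)
def m(g,t,ys): return ''.join('+' if solve_ik(*tcp(g,y,t)) is not None else '.' for y in ys)
ys=range(-90,16,5)
print(list(ys))
for t in(45,50,55):
  for g in((.596,-.3085,.038),(.55,-.307,.05),(.53,-.306,.115),(.52,-.305,.08),(.52,-.305,.13),(.52,-.28,.16),(.5,-.2,.16),(.5,-.1,.16),(.52,0,.16),(.52,.1,.16),(.52,.2,.16),(.5,.285,.16),(.5,.285,.055)):
    print(t,g,m(g,t,ys))
E
```

```text
[-90, -85, -80, -75, -70, -65, -60, -55, -50, -45, -40, -35, -30, -25, -20, -15, -10, -5, 0, 5, 10, 15]
45 (0.596, -0.3085, 0.038) ++++++++++++++++++++++
45 (0.55, -0.307, 0.05) ++++++++++++++++++++..
45 (0.53, -0.306, 0.115) +++++++++++++++++++...
45 (0.52, -0.305, 0.08) ++++++++++++++++++++..
45 (0.52, -0.305, 0.13) ++++++++++++++++++....
45 (0.52, -0.28, 0.16) ++++++++++++++++++....
45 (0.5, -0.2, 0.16) ++++++++++............
45 (0.5, -0.1, 0.16) +++++++++++...........
45 (0.52, 0, 0.16) ++++++++++++..........
45 (0.52, 0.1, 0.16) +++++++++++++++.......
45 (0.52, 0.2, 0.16) +++++++++++++++++++...
45 (0.5, 0.285, 0.16) ++++++++++++++++++++++
45 (0.5, 0.285, 0.055) +++++++++++++++++++++.
50 (0.596, -0.3085, 0.038) ++++++++++++++++++++++
50 (0.55, -0.307, 0.05) ++++++++++++++++++++++
50 (0.53, -0.306, 0.115) +++++++++++++++++..+++
50 (0.52, -0.305, 0.08) ++++++++++++++++++...+
50 (0.52, -0.305, 0.13) +++++++++++++++++..+++
50 (0.52, -0.28, 0.16) +++++++++++++++.....+.
50 (0.5, -0.2, 0.16) ++++++++++++++........
50 (0.5, -0.1, 0.16) +++++++++++++.........
50 (0.52, 0, 0.16) ++++++++++++++........
50 (0.52, 0.1, 0.16) +++++++++++++++++.+++.
50 (0.52, 0.2, 0.16) ++++++++++++++++++++++
50 (0.5, 0.285, 0.16) ++++++++++++++++++++++
50 (0.5, 0.285, 0.055) ++++++++++++++++++++++
55 (0.596, -0.3085, 0.038) ++++++++++++++++++++++
55 (0.55, -0.307, 0.05) ++++++++++++++++++++++
55 (0.53, -0.306, 0.115) ++++++++++++++++++++++
55 (0.52, -0.305, 0.08) ++++++++++++++++++++++
55 (0.52, -0.305, 0.13) ++++++++++++++++++++++
55 (0.52, -0.28, 0.16) ++++++++++++++++++++++
55 (0.5, -0.2, 0.16) +++++++++++++++....++.
55 (0.5, -0.1, 0.16) ++++++++++++++++......
55 (0.52, 0, 0.16) +++++++++++++++++++...
55 (0.52, 0.1, 0.16) +++++++++++++++++++++.
55 (0.52, 0.2, 0.16) ++++++++++++++++++++++
55 (0.5, 0.285, 0.16) ++++++++++++++++++++++
55 (0.5, 0.285, 0.055) ++++++++++++++++++++++
```

```bash
python3 - <<'E'
from r import *
np.set_printoptions(precision=2,suppress=True)
for g,y in(((.47,-.33,.24),-40),((.47,-.33,.24),-50),((.48,-.33,.22),-30)):
    print(g,y,solve_ik(*tcp(g,y,50)))
reach(*tcp((.47,-.33,.24),-40,50))
print(read_time_s(),read_qpos(),read_eef_pos())
print(solve_ik(*tcp((.53,-.306,.115),-10,50)))
a,_=capture('scene');b,_=capture('top')
cv2.imwrite('pics/p1s.png',np.vstack([a[40:340],b[100:400]])[:,:,::-1])
E
```

```text
(0.47, -0.33, 0.24) -40 [ 0.79 -0.01 -0.41  2.32  0.91  0.25  0.43]
(0.47, -0.33, 0.24) -50 [ 0.78  0.02 -0.5   2.3   1.06  0.43  0.08]
(0.48, -0.33, 0.22) -30 None
1.7417 [ 0.79 -0.01 -0.41  2.32  0.91  0.25  0.43] [ 0.48 -0.34  0.23]
[ 0.82  0.32 -0.3   2.32  4.    0.2  -2.08]
```

View pics/p1s.png

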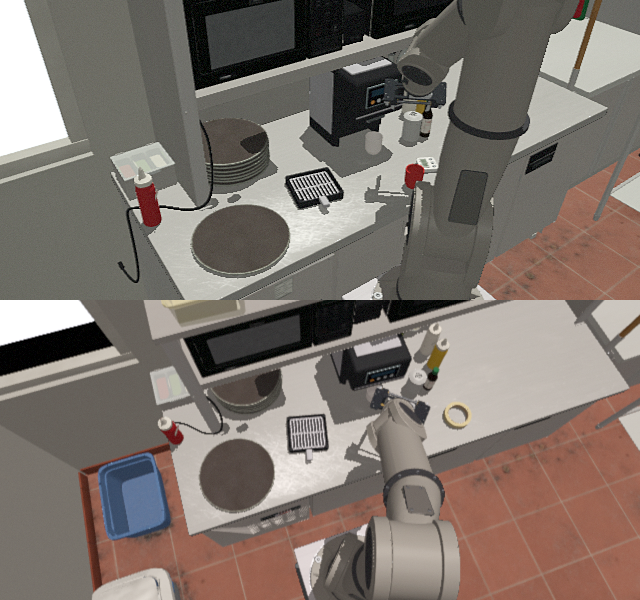

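```bash
python3 - <<'E'
from r import *
np.set_printoptions(precision=2,suppress=True)
for y,t in((-15,45),(-15,50),(-20,45),(-20,50),(-25,45),(-20,40)):
    print(y,t)
    for g in((.51,-.300,.125),(.592,-.307,.038),(.53,-.306,.06)):
        print(solve_ik(*tcp(g,y,t)))
E
```

```text
-15 45
[ 1.43  0.44 -1.    2.39  2.72  0.29 -0.76]
[ 1.15  0.7  -0.83  2.27  2.67  0.49 -0.66]
[ 1.48  0.78 -1.14  2.37  2.44  0.54 -0.3 ]
-15 50
[ 1.39  0.4  -0.98  2.34  2.29  0.18 -0.37]
[ 1.21  0.72 -0.93  2.22  2.29  0.43 -0.29]
[ 1.49  0.77 -1.19  2.32  2.14  0.51 -0.03]
-20 45
[ 1.37  0.43 -1.01  2.41  2.54  0.37 -0.7 ]
[ 1.    0.65 -0.7   2.29  2.66  0.54 -0.82]
[ 1.27  0.63 -0.92  2.39  2.6   0.55 -0.67]
-20 50
[ 1.42  0.43 -1.08  2.35  2.08  0.3  -0.26]
[ 0.94  0.59 -0.64  2.25  2.5   0.39 -0.71]
[ 1.42  0.72 -1.14  2.33  2.17  0.56 -0.2 ]
-25 45
[ 1.23  0.38 -0.9   2.42  2.47  0.42 -0.78]
[ 0.87  0.61 -0.61  2.3   2.59  0.58 -0.91]
[ 1.04  0.54 -0.72  2.41  2.63  0.57 -0.9 ]
-20 40
[ 1.35  0.46 -0.97  2.46  2.78  0.5  -0.91]
[ 1.07  0.72 -0.77  2.33  2.76  0.68 -0.84]
[ 1.27  0.68 -0.91  2.43  2.76  0.68 -0.78]
```

```bash
python3 - <<'E'
from r import *
np.set_printoptions(precision=3,suppress=True)
g=(.594,-.3082,.037)
gripper_to(.094,20)
p,q=tcp(g,-20,45,1,.115)
reach(p,q); print(read_time_s(),read_qpos())
a,_=capture('scene')
cv2.imwrite('pics/p2.png',cv2.resize(a[80:260,280:520],(800,600))[:,:,::-1])
print(solve_ik(*tcp(g,-20,45)))
E
```

```text
3.45 [ 1.382  0.482 -1.092  2.418  2.4    0.454 -0.579]
[ 1.2    0.766 -0.952  2.275  2.459  0.617 -0.5  ]
```

View pics/p2.png

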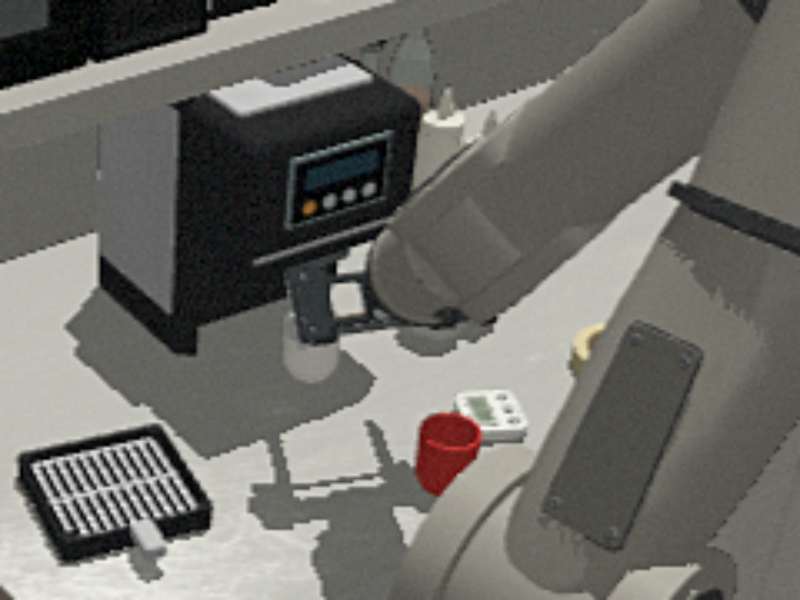

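```bash
python3 - <<'E'
from r import *
a,D=capture('top'); P=pts('top',D)
s,Ds=capture('scene'); S=pts('scene',Ds)
cv2.imwrite('pics/p3.png',cv2.resize(a[100:340,260:580],(800,600))[:,:,::-1])
# lowest arm points seen by scene by region (differencing with first scene)
D0=np.load('pics/scene0d.npy'); new=(Ds>0)&(D0>0)&(Ds<D0-.03)
Q=S[new]
for y0 in np.arange(-.7,-.1,.05):
    for x0 in np.arange(.2,.7,.1):
        k=Q[(Q[:,1]>y0)&(Q[:,1]<y0+.05)&(Q[:,0]>x0)&(Q[:,0]<x0+.1)&(Q[:,2]<1)]
        if len(k)>5: print('x%.2f y%.2f minz %.3f'%(x0,y0,np.percentile(k[:,2],2)))
E
```

```text
x0.30 y-0.35 minz 0.171
x0.40 y-0.35 minz 0.155
x0.40 y-0.30 minz 0.159
x0.20 y-0.25 minz 0.457
x0.30 y-0.25 minz 0.220
x0.40 y-0.25 minz 0.163
x0.50 y-0.25 minz 0.104
x0.20 y-0.20 minz 0.320
x0.30 y-0.20 minz 0.238
x0.40 y-0.20 minz 0.161
x0.20 y-0.15 minz 0.342
x0.30 y-0.15 minz 0.349
```

View pics/p3.png

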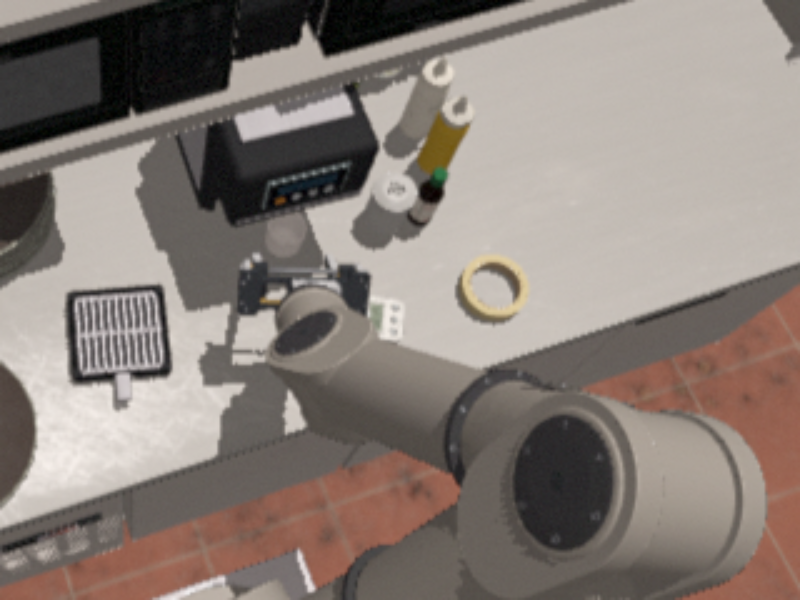

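The view from above shows the gripper squarely behind the cup (crop 285,235), with forearm and wrist above the red cup and timer. I'll approach with a force guard.

```bash
python3 - <<'E'
from r import *
np.set_printoptions(precision=3,suppress=True)
g=(.594,-.3082,.037)
print(servo_line(tcp(g,-20,45,1,.05)[0],vel=.08,max_force=8), read_force())
a,_=capture('scene');b,_=capture('top')
cv2.imwrite('pics/p4.png',np.hstack([cv2.resize(a[110:240,320:480],(400,325)),cv2.resize(b[130:260,320:480],(400,325))])[:,:,::-1])
E
```

```text
False [-0.173 -0.914  0.509]
```

View pics/p4.png

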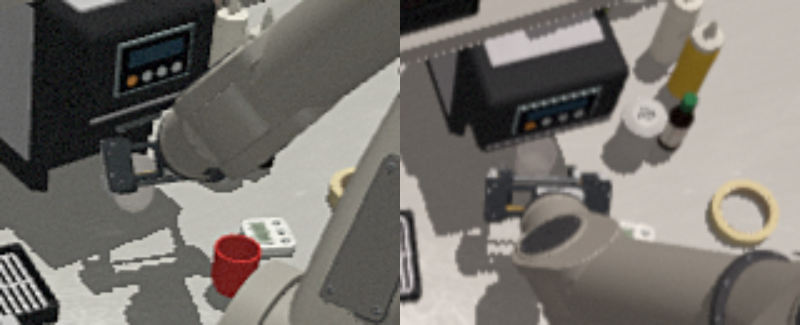

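Clear on both sides: the cup stands between the fingers, at about (130,195) in the left half. Next I'll go on and grip it.

```bash
python3 - <<'E'
from r import *
np.set_printoptions(precision=3,suppress=True)
g=(.594,-.3082,.037)
print(servo_line(tcp(g,-20,45)[0],vel=.06,max_force=8), read_force(),read_eef_pos(),tcp(g,-20,45)[0])
gripper_to(.045,20); print('w',read_grip_width(),read_force())
p=np.array(read_eef_pos())
print(servo_line((p+[0,0,.006]).tolist(),vel=.04,max_force=12),read_force(),read_grip_width(),read_time_s())
a,_=capture('scene');b,_=capture('top')
cv2.imwrite('pics/p5.png',np.hstack([cv2.resize(a[110:240,320:480],(400,325)),cv2.resize(b[130:260,320:480],(400,325))])[:,:,::-1])
E
```

```text
False [-0.543  0.362  0.113] [ 0.606 -0.313  0.024] [0.6066247974633848, -0.3127950504903115, 0.023564971157455594]
w 0.058936382090874186 [-1.097 -0.297  2.409]
False [ 0.239  0.625 -1.447] 0.05890576590363742 6.5917
```

View pics/p5.png

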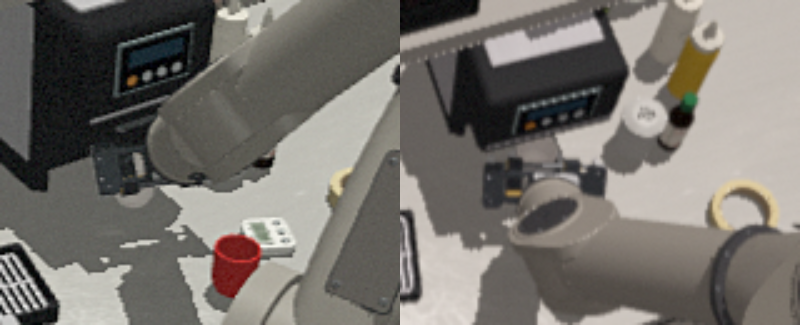

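```bash
python3 - <<'E'
from r import *
np.set_printoptions(precision=3,suppress=True)
def go(g,y,t=45,vel=.12,mf=15):
    p,q=tcp(g,y,t)
    try: r=servo_line(p,q,vel=vel,max_force=mf)
    except Unreachable as e: print(g,y,'unreach',e);return False
    print(g,y,r,round(read_time_s(),2),read_qpos(),read_force(),round(read_grip_width(),4));return not r
ok=go((.55,-.293,.075),-20,vel=.06) and go((.52,-.28,.13),-25) and go((.49,-.22,.15),-50)
ok=ok and go((.50,-.05,.15),-50,vel=.15) and go((.50,.12,.15),-50,vel=.15)
E
```

```text
(0.55, -0.293, 0.075) -20 False 7.78 [ 1.284  0.64  -1.017  2.364  2.437  0.565 -0.541] [-0.319  0.172 -1.617] 0.059
(0.52, -0.28, 0.13) -25 False 8.47 [ 1.315  0.431 -1.079  2.416  2.271  0.497 -0.595] [-0.024 -0.283 -2.081] 0.059
(0.49, -0.22, 0.15) -50 False 9.18 [ 0.939  0.357 -1.129  2.428  1.637  0.931 -0.743] [ 0.148 -0.899 -1.863] 0.0587
(0.5, -0.05, 0.15) -50 False 10.47 [ 0.475  0.45  -1.168  2.358  1.38   1.246 -0.918] [-0.44  -0.113 -0.701] 0.0588
(0.5, 0.12, 0.15) -50 False 11.75 [ 0.067  0.613 -1.15   2.172  1.243  1.516 -1.064] [-0.155 -0.076 -1.897] 0.0588
```

```bash
python3 - <<'E'
from r import *
np.set_printoptions(precision=3,suppress=True)
def go(g,y,t=45,vel=.12,mf=15):
    p,q=tcp(g,y,t)
    try: r=servo_line(p,q,vel=vel,max_force=mf)
    except Unreachable as e: print(g,y,'unreach',e);return False
    print(g,y,r,round(read_time_s(),2),read_qpos(),read_force(),round(read_grip_width(),4));return not r
go((.465,.265,.12),-50)
a,_=capture('scene');b,_=capture('top')
cv2.imwrite('pics/p6.png',np.hstack([cv2.resize(a[110:370,150:470],(400,325)),cv2.resize(b[130:390,140:460],(400,325))])[:,:,::-1])
E
```

```text
(0.465, 0.265, 0.12) -50 False 13.17 [-0.266  0.783 -1.095  1.997  1.191  1.675 -1.22 ] [ 0.482  0.162 -1.578] 0.0588
```

View pics/p6.png

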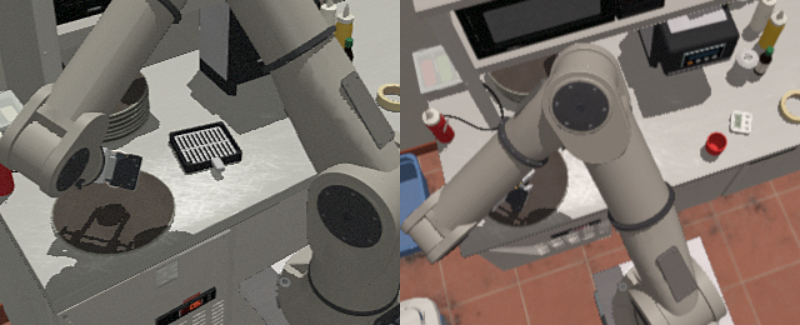

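```bash
python3 - <<'E'
from r import *
np.set_printoptions(precision=3,suppress=True)
P=pts('scene',np.load('pics/scene0d.npy'));print('chilli',P[240,149])
g=np.array([.465,.265,.064])
p,_=tcp(g,-50,45); print(servo_line(p,vel=.08,max_force=12),read_force())
g[2]=.044; p,_=tcp(g,-50,45); r=servo_line(p,vel=.012,max_force=4)
e=np.array(read_eef_pos());_,d=ori(-50,45); print(r,'grasp',e-d*.019,read_force(),read_time_s())
E
```

```text
chilli [0.646 0.458 0.1  ]
False [ 0.612  0.008 -2.211]
True grasp [0.465 0.265 0.05 ] [-1.291  1.159  6.549] 15.2167
```

```bash
python3 - <<'E'
from r import *
np.set_printoptions(precision=3,suppress=True)
gripper_to(.064,5);gripper_to(.094); print(read_force())
g=(.465,.265,.0505)
p,_=tcp(g,-50,45,1,.12); print(servo_line(p,vel=.1,max_force=5),read_force(),read_time_s())
p,_=tcp((.42,.24,.25),-50,45); print(servo_line(p,vel=.2,max_force=15),read_qpos())
a,D=capture('scene');b,Db=capture('top');
for n,d in(('scene',D),('top',Db)):
    P=pts(n,d).reshape(-1,3);Q=P[(np.hypot(P[:,0]-.465,P[:,1]-.265)<.07)&(P[:,2]>.07)&(P[:,2]<.088)]
    if len(Q)>10: r=circ=None; from m import circ; print(n,len(Q),circ(Q,.0285).x)
cv2.imwrite('pics/p7.png',np.hstack([cv2.resize(a[110:370,150:470],(400,325)),cv2.resize(b[130:390,140:460],(400,325))])[:,:,::-1])
E
```

```text
[ 0.424 -0.264 -0.018]
False [-0.092  0.219 -0.43 ] 17.55
False [-0.188  0.481 -1.182  2.013  0.967  1.671 -1.044]
scene 140 [0.4657 0.264  0.0757]
```

View pics/p7.png

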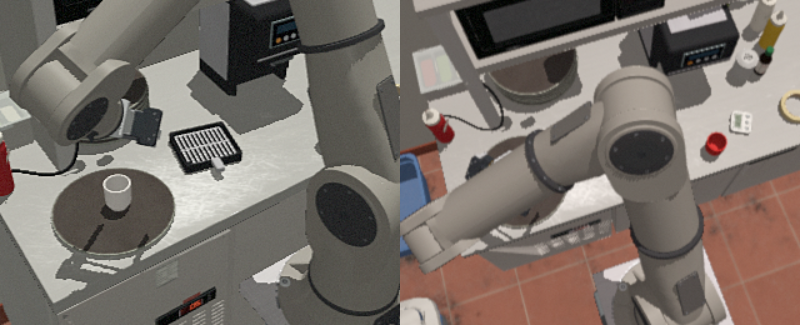

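Both views show the cup upright on the lone plate, with the rim centre at (0.466,0.264) against the plate's middle at (0.464,0.275). Now the tray.

```bash
python3 - <<'E'
from r import *
np.set_printoptions(precision=2,suppress=True)
for fl in(1,-1):
 for t in(74,78,85):
  print(fl,t)
  for g,y in(((.437,.0075,.15),-13.5),((.437,.0075,.027),-13.5),((.47,-.06,.027),-10),((.51,-.17,.027),-5),((.52,-.3,.027),-2),((.55,-.301,.027),-2)):
    print(g,solve_ik(*tcp(g,y,t,fl)))
for t in(50,53): print(t,solve_ik(*tcp((.55,-.301,.027),-2,t)),solve_ik(*tcp((.602,-.303,.027),-2,t)))
E
```

```text
1 74
(0.437, 0.0075, 0.15) [ 0.24  0.02 -0.51  2.35  0.28  0.54  0.84]
(0.437, 0.0075, 0.027) [ 0.74  0.53 -1.16  2.42  1.29  0.64 -0.1 ]
(0.47, -0.06, 0.027) [ 0.9   0.55 -1.11  2.36  1.26  0.59  0.21]
(0.51, -0.17, 0.027) [ 1.15  0.68 -1.13  2.22  1.18  0.62  0.68]
(0.52, -0.3, 0.027) [ 1.24  0.67 -0.95  2.07  0.89  0.54  1.25]
(0.55, -0.301, 0.027) [ 1.23  0.73 -1.01  2.01  0.96  0.61  1.2 ]
1 78
(0.437, 0.0075, 0.15) [ 0.23  0.05 -0.47  2.31  0.21  0.61  0.93]
(0.437, 0.0075, 0.027) [ 0.76  0.54 -1.16  2.38  1.15  0.67  0.06]
(0.47, -0.06, 0.027) [ 0.92  0.59 -1.14  2.31  1.12  0.66  0.35]
(0.51, -0.17, 0.027) [ 1.14  0.7  -1.15  2.17  1.08  0.71  0.77]
(0.52, -0.3, 0.027) [ 1.23  0.7  -0.98  2.02  0.87  0.66  1.27]
(0.55, -0.301, 0.027) [ 1.24  0.79 -1.07  1.96  0.97  0.75  1.2 ]
1 85
(0.437, 0.0075, 0.15) [ 0.27  0.11 -0.49  2.23  0.13  0.74  1.03]
(0.437, 0.0075, 0.027) [ 0.72  0.54 -1.07  2.29  0.88  0.69  0.34]
(0.47, -0.06, 0.027) [ 0.82  0.56 -1.    2.22  0.84  0.68  0.62]
(0.51, -0.17, 0.027) [ 1.1   0.75 -1.15  2.08  0.96  0.86  0.88]
(0.52, -0.3, 0.027) [ 1.24  0.8  -1.
[... 733 characters left out ...]
3, 0.027) [ 1.09  0.61 -0.78  2.03  0.67  0.55 -1.72]
(0.55, -0.301, 0.027) [ 1.03  0.63 -0.76  1.97  0.66  0.57 -1.72]
-1 85
(0.437, 0.0075, 0.15) [ 0.64  0.16 -0.88  2.21  0.24  0.76 -2.21]
(0.437, 0.0075, 0.027) [ 0.47  0.42 -0.76  2.3   0.66  0.54 -2.61]
(0.47, -0.06, 0.027) [ 0.64  0.47 -0.78  2.23  0.66  0.58 -2.37]
(0.51, -0.17, 0.027) [ 0.85  0.56 -0.78  2.09  0.65  0.65 -2.03]
(0.52, -0.3, 0.027) [ 1.01  0.63 -0.74  1.95  0.61  0.71 -1.69]
(0.55, -0.301, 0.027) [ 0.97  0.66 -0.74  1.89  0.61  0.74 -1.7 ]
50 [ 1.32  0.71 -0.88  2.25  2.69  0.22 -0.4 ] [ 1.21  0.73 -0.84  2.16  2.53  0.21 -0.28]
53 [ 1.26  0.66 -0.83  2.23  2.49  0.16 -0.25] [ 1.18  0.7  -0.82  2.14  2.18  0.17  0.03]
```

```bash
python3 - <<'E'
from r import *
np.set_printoptions(precision=3,suppress=True)
gripper_to(.07,30)
reach(*tcp((.437,.0075,.15),-13.5,80)); print(read_time_s(),read_qpos())
print(solve_ik(*tcp((.437,.0075,.027),-13.5,80)))
p,_=tcp((.437,.0075,.065),-13.5,80); print(servo_line(p,vel=.12,max_force=8),read_force())
a,_=capture('scene');b,_=capture('top');
cv2.imwrite('pics/p8.png',np.hstack([cv2.resize(a[130:290,230:430],(400,320)),cv2.resize(b[180:340,230:430],(400,320))])[:,:,::-1])
E
```

```text
20.925 [ 0.228  0.067 -0.466  2.286  0.181  0.648  0.965]
[ 0.078  0.313 -0.341  2.385  0.553  0.353  0.585]
False [-0.673  0.701  1.207]
```

View pics/p8.png

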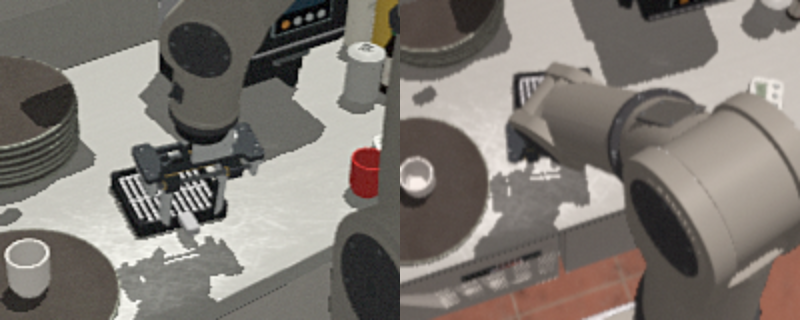

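```bash
python3 - <<'E'
from r import *
np.set_printoptions(precision=3,suppress=True)
e=np.array(read_eef_pos());print(e,proj('scene',e),proj('scene',[.437,.0075,.024]))
g=(.437,.0075,.027)
p,_=tcp(g,-13.5,80); print(servo_line(p,vel=.06,max_force=8),read_force(),read_eef_pos())
gripper_to(.01,40); print(read_grip_width(),read_force(),read_time_s())
a,_=capture('scene')
cv2.imwrite('pics/p9.png',cv2.resize(a[160:290,260:420],(640,520))[:,:,::-1])
E
```

```text
[0.441 0.007 0.047] [[324.556 236.725]] [[324.902 243.322]]
False [ 0.082 -0.014  0.271] [0.44  0.007 0.008]
0.021785060489698804 [-0.812 -0.865  1.976] 23.4667
```

View pics/p9.png

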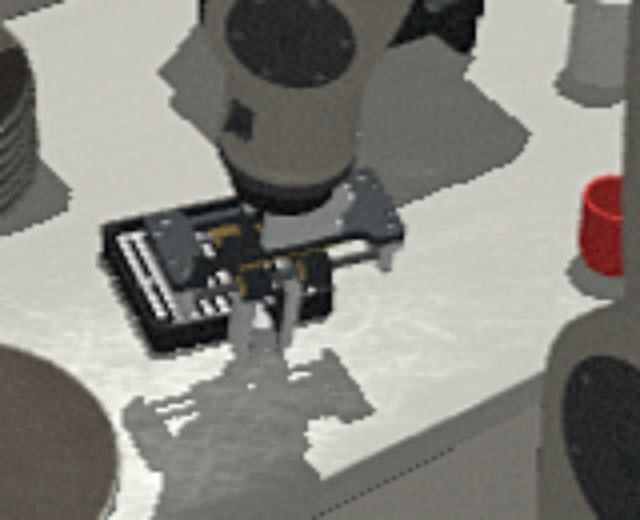

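```bash
python3 - <<'E'
from r import *
np.set_printoptions(precision=3,suppress=True)
def go(g,y,t=80,vel=.1,mf=12):
    p,q=tcp(g,y,t)
    try: r=servo_line(p,q,vel=vel,max_force=mf)
    except Unreachable as e: print(g,y,'unreach',e);return False
    print(g,y,r,round(read_time_s(),2),read_qpos(),read_force(),round(read_grip_width(),4));return not r
z=.0272
ok=go((.45,-.03,z),-10) and go((.49,-.16,z),-5) and go((.50,-.24,z),-2) and go((.50,-.2996,z),-2,vel=.06)
a,_=capture('scene');b,_=capture('top')
cv2.imwrite('pics/p10.png',np.hstack([cv2.resize(a[120:250,280:440],(400,325)),cv2.resize(b[120:250,280:440],(400,325))])[:,:,::-1])
E
```

```text
(0.45, -0.03, 0.0272) -10 False 24.06 [ 0.214  0.33  -0.369  2.359  0.515  0.348  0.793] [-0.214 -1.684 -2.02 ] 0.0215
(0.49, -0.16, 0.0272) -5 False 25.57 [ 0.603  0.422 -0.466  2.216  0.439  0.402  1.28 ] [ 0.132 -0.439 -1.589] 0.0216
(0.5, -0.24, 0.0272) -2 False 26.52 [ 0.798  0.483 -0.518  2.121  0.414  0.457  1.525] [ 0.768 -2.08  -1.047] 0.0217
(0.5, -0.2996, 0.0272) -2 False 27.67 [ 0.908  0.525 -0.534  2.052  0.4    0.497  1.65 ] [ 0.418 -0.237 -1.227] 0.0219
```

View pics/p10.png

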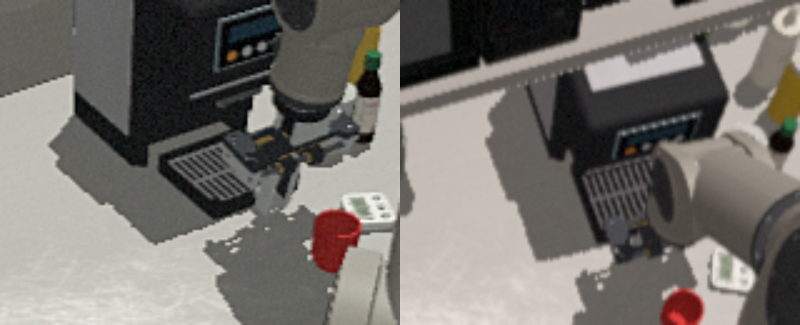

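```bash
cat > lat.py <<'E'
from r import *
from scipy.optimize import least_squares
th=np.radians(-2.0);O=np.array([.683,-.306])
def loc(F): 
    d=F[:,:2]-O;return np.c_[d[:,0]*np.cos(th)+d[:,1]*np.sin(th),-d[:,0]*np.sin(th)+d[:,1]*np.cos(th),F[:,2]]
for n in('scene','top'):
    im,D=capture(n);L=loc(pts(n,D).reshape(-1,3));G=im.reshape(-1,3).max(1)
    t=L[(L[:,2]>.018)&(L[:,2]<.033)&(L[:,0]>-.14)&(L[:,0]<-.03)&(L[:,1]>.04)&(L[:,1]<.095)]
    bins=[np.sort(t[(t[:,0]>a)&(t[:,0]<a+.02)][:,1])[-3:].mean() if ((t[:,0]>a)&(t[:,0]<a+.02)).sum()>5 else None for a in np.arange(-.14,-.03,.02)]
    s=L[(L[:,2]>.17)&(L[:,2]<.24)&(L[:,0]>-.08)&(L[:,0]<.1)&(L[:,1]>.08)&(L[:,1]<.12)]
    print(n,'tray left edge by x',bins,'head side',np.median(s[:,1]),np.polyfit(s[:,0],s[:,1],1),len(s))
E
python3 lat.py
```

```text
scene tray left edge by x [np.float64(0.08019234606337372), np.float64(0.07851607999802601), np.float64(0.07855740276682922), np.float64(0.07695980723860725), np.float64(0.07889692648670092), np.float64(0.0744573274693559)] head side 0.10124061911901915 [-0.00036128  0.10119967] 569
top tray left edge by x [np.float64(0.07402199939598157), np.float64(0.07441776253902566), np.float64(0.07493480785680993), np.float64(0.0727209448775072), np.float64(0.07354543847387641), None] head side 0.09903241538054033 [-0.00180465  0.09903372] 145
```

```bash
python3 - <<'E'
from r import *
np.set_printoptions(precision=3,suppress=True)
O=np.array([.683,-.3083]);a=np.radians(-2)
def L(x,y=0,z=.0272): return (O[0]+x*np.cos(a)-y*np.sin(a),O[1]+x*np.sin(a)+y*np.cos(a),z)
def go(g,vel,mf):
    p,q=tcp(g,-2,80); r=servo_line(p,q,vel=vel,max_force=mf)
    print(np.round(g,4),r,round(read_time_s(),2),read_eef_pos(),read_force(),read_moment(),round(read_grip_width(),4))
go(L(-.181),.05,8)
go(L(-.160),.03,8)
go(L(-.150),.03,8)
go(L(-.138),.03,8)
E
python3 lat.py
```

```text
[ 0.502 -0.302  0.027] False 28.12 [ 0.506 -0.302  0.009] [ 0.441  0.06  -1.697] [ 0.091 -0.049  0.061] 0.0218
[ 0.523 -0.303  0.027] False 28.97 [ 0.527 -0.303  0.009] [ 1.434  0.314 -1.737] [ 0.047 -0.052  0.032] 0.0218
[ 0.533 -0.303  0.027] True 29.19 [ 0.529 -0.303  0.008] [ 4.138 -0.997  3.254] [-0.211 -0.771 -0.003] 0.0218
[ 0.545 -0.303  0.027] True 29.41 [ 0.529 -0.303  0.008] [-2.375 -0.054  9.171] [0.098 0.105 0.037] 0.0216
scene tray left edge by x [np.float64(0.07539973122038675), np.float64(0.07580017048795368), np.float64(0.07671770883077784), np.float64(0.07483049220965826), np.float64(0.07690900695536185), np.float64(0.07542314518359512)] head side 0.10145237084750944 [0.00078282 0.10143611] 583
top tray left edge by x [np.float64(0.07126113827226405), np.float64(0.07170995579112631), np.float64(0.0713348811098904), np.float64(0.07214908266015549), np.float64(0.07055981765549545), None] head side 0.09921089744207016 [-0.00093037  0.09908167] 139
```

```bash
python3 - <<'E'
from r import *
print(read_force(),read_moment(),read_eef_pos())
a,_=capture('scene');b,_=capture('top')
cv2.imwrite('pics/p11.png',np.hstack([cv2.resize(a[90:250,320:440],(400,533),interpolation=2),cv2.resize(b[110:270,320:440],(400,533),interpolation=2)])[:,:,::-1])
E
```

```text
[-2.01191701  0.69694436  8.46798248] [ 0.19119513  0.14132841 -0.01503496] [ 0.52869134 -0.3029978   0.00832471]
```

View pics/p11.png

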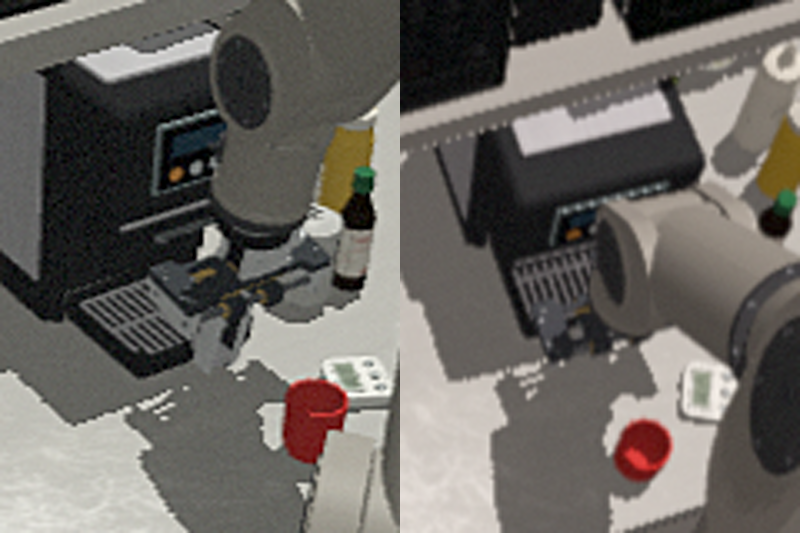

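The wrist is close against the head's front face, so I'll let go, swing the tool to a flatter tilt about the grasp point, and regrip.

```bash
python3 - <<'E'
from r import *
np.set_printoptions(precision=3,suppress=True)
e=np.array(read_eef_pos());_,d=ori(-2,80);g=e-d*.019;print(g)
for t in (70,60,55,52): print(t,solve_ik(*tcp((.521,g[1],.028),-2,t)),solve_ik(*tcp((.602,-.3055,.028),-2,t)))
gripper_to(.05); print(read_force(),read_moment())
try:
    for t in (70,62,55):
        p,q=tcp((.521,g[1],.028),-2,t); print(t,servo_line(p,q,vel=.05,max_force=10),read_qpos(),read_force(),read_time_s())
except Unreachable as x: print(x)
E
```

```text
[ 0.525 -0.303  0.027]
70 [ 0.971  0.522 -0.558  2.121  0.411  0.272  1.673] [ 0.853  0.594 -0.52   1.97   0.431  0.343  1.607]
60 [ 1.403  0.712 -1.026  2.205  1.469  0.301  0.794] [ 1.175  0.706 -0.869  2.067  1.289  0.271  0.891]
55 [ 1.419  0.714 -0.993  2.251  1.943  0.226  0.357] [ 1.304  0.794 -1.007  2.111  1.715  0.31   0.556]
52 [ 1.451  0.741 -1.004  2.275  2.251  0.235  0.087] [ 1.321  0.805 -1.002  2.139  1.976  0.288  0.321]
[ 0.201 -0.381  0.355] [ 0.016  0.072 -0.035]
70 False [ 0.973  0.522 -0.558  2.122  0.412  0.273  1.673] [1.249 0.298 0.249] 30.6
the arm cannot follow that straight line within its joint ranges
```

```bash
python3 - <<'E'
from r import *
np.set_printoptions(precision=3,suppress=True)
G=(.523,-.303,.028)
p,q=tcp(G,-2,70,1,.08); print(servo_line(p,vel=.1,max_force=8),read_force())
for t in(55,53):
    p,q=tcp(G,-2,t,1,.07); print(t,solve_ik(p,q),solve_ik(*tcp(G,-2,t)))
p,q=tcp(G,-2,55,1,.07)
reach(p,q);print(read_time_s(),read_qpos())
print(solve_ik(*tcp(G,-2,55)),solve_ik(*tcp((.602,-.3055,.028),-2,55)))
a,_=capture('scene');b,_=capture('top')
cv2.imwrite('pics/p12.png',np.hstack([cv2.resize(a[90:250,320:440],(400,533),interpolation=2),cv2.resize(b[110:270,320:440],(400,533),interpolation=2)])[:,:,::-1])
E
python3 lat.py
```

```text
False [-0.094  0.699  0.667]
55 [ 1.629  0.618 -1.174  2.288  1.364  0.212  0.921] [ 1.416  0.716 -0.993  2.247  1.936  0.228  0.364]
53 None [ 1.437  0.733 -1.     2.263  2.145  0.231  0.18 ]
32.5917 [ 1.628  0.618 -1.173  2.288  1.362  0.212  0.922]
[ 1.393  0.698 -0.961  2.248  1.984  0.205  0.305] [ 1.304  0.794 -1.007  2.111  1.715  0.31   0.556]
scene tray left edge by x [np.float64(0.07325973417628577), np.float64(0.07442671497367274), np.float64(0.0766867613715962), np.float64(0.07574411107864056), np.float64(0.07515214445729339), np.float64(0.07440779996522663)] head side 0.10111808075475942 [0.00303093 0.10126932] 576
top tray left edge by x [np.float64(0.07064527420579399), np.float64(0.07047000801222497), np.float64(0.07113524111595344), np.float64(0.07019723541151807), np.float64(0.07083591988378472), None] head side 0.09911958948808998 [0.00054202 0.09921514] 142
```

View pics/p12.png

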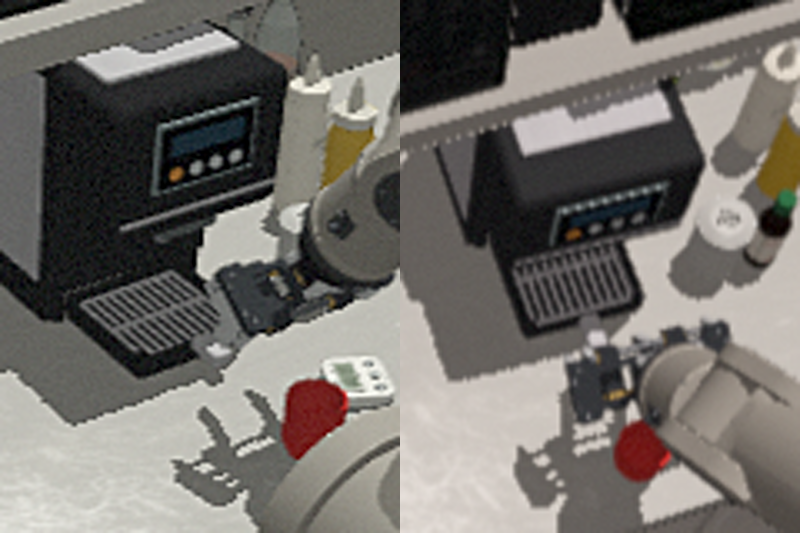

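The tray now sits about 28 mm inside the machine's side in both views, which is centred as it should be. The tab is visible at (590,338) in the right half, in line with the jaws.

```bash
python3 - <<'E'
from r import *
np.set_printoptions(precision=3,suppress=True)
G=(.525,-.303,.028)
p,q=tcp(G,-2,55)
try:
    print(servo_line(p,q,vel=.06,max_force=7),read_qpos(),read_force(),read_eef_pos())
except Unreachable as x: print(x)
a,_=capture('scene');b,_=capture('top')
cv2.imwrite('pics/p13.png',np.hstack([cv2.resize(a[90:250,320:440],(400,533),interpolation=2),cv2.resize(b[110:270,320:440],(400,533),interpolation=2)])[:,:,::-1])
print(read_time_s())
E
```

```text
False [ 1.502  0.804 -1.122  2.24   1.808  0.337  0.54 ] [0.697 0.639 0.386] [ 0.536 -0.304  0.013]
34.225
```

View pics/p13.png

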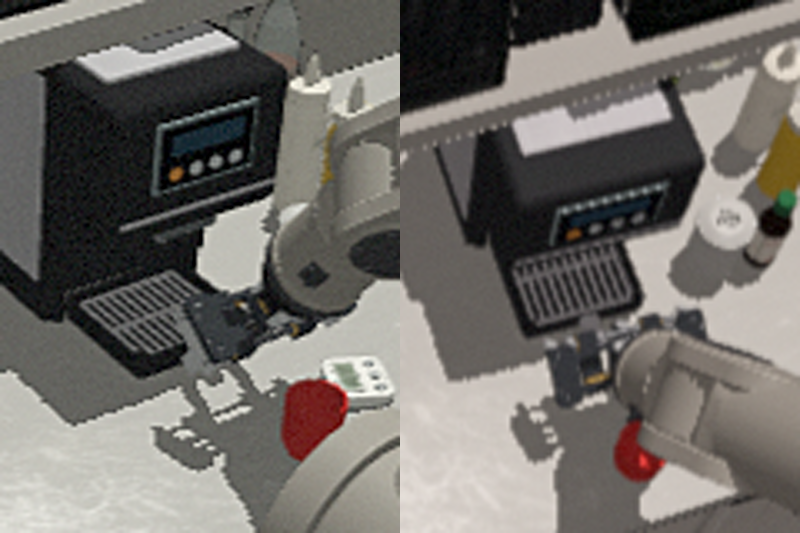

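Clear and in place. Next: grip, then push in along the bay axis.

```bash
python3 - <<'E'
from r import *
np.set_printoptions(precision=3,suppress=True)
gripper_to(.01,40); print('w',read_grip_width(),read_force())
a=np.radians(-2);e0=np.array(read_eef_pos());u=np.array([np.cos(a),np.sin(a),0])
for s in(.008,.016,.026,.036):
    r=servo_line((e0+u*s).tolist(),vel=.03,max_force=9)
    print(s,r,read_eef_pos()-e0,read_force(),read_moment(),round(read_grip_width(),4),round(read_time_s(),2))
    if r: break
E
python3 lat.py
```

```text
w 0.02153870625923221 [-0.378 -0.045  2.455]
0.008 True [ 0.002 -0.    -0.   ] [ 2.589 -0.956  1.71 ] [-0.001 -0.47  -0.095] 0.022 34.98
scene tray left edge by x [np.float64(0.07503183414776467), np.float64(0.07443543315310759), np.float64(0.07643687084998613), np.float64(0.07425621582675246), np.float64(0.07510861063098989), np.float64(0.07664304408476262)] head side 0.10135961286915166 [0.0022102  0.10140338] 569
top tray left edge by x [np.float64(0.06995547530984202), np.float64(0.07068212524591407), np.float64(0.07063352544758666), np.float64(0.07233431781138598), np.float64(0.07197225884847396), None] head side 0.0991929038185877 [-1.02911569e-05  9.92593823e-02] 139
```

```bash
python3 - <<'E'
from r import *
np.set_printoptions(precision=3,suppress=True)
a=np.radians(-2);e0=np.array(read_eef_pos());u=np.array([np.cos(a),np.sin(a),0])
print(e0,read_force(),read_moment())
for s in(.002,.004,.006,.008,.011,.014):
    r=servo_line((e0+u*s).tolist(),vel=.015,max_force=14)
    print(s,r,read_eef_pos()-e0,read_force(),read_moment(),round(read_grip_width(),4),round(read_time_s(),2))
    if r: break
E
python3 lat.py
```

```text
[ 0.538 -0.303  0.012] [ 2.81  -0.476  2.827] [-0.072 -0.706 -0.032]
0.002 True [ 0.001 -0.    -0.   ] [ 1.232 -1.554  4.032] [-0.059 -0.182 -0.083] 0.0215 35.29
scene tray left edge by x [np.float64(0.06772356159788377), np.float64(0.07590788443538633), np.float64(0.07639365142912308), np.float64(0.0759881195620333), np.float64(0.0767009073544494), np.float64(0.07480831297718953)] head side 0.10125124896781386 [0.00215728 0.1012379 ] 571
top tray left edge by x [np.float64(0.06947224339114057), np.float64(0.07284057211206339), np.float64(0.07154829085252609), np.float64(0.07163771231039094), np.float64(0.0713601812366952), None] head side 0.0990443314808052 [-0.00135587  0.09899267] 137
```

```bash
python3 - <<'E'
from r import *
exec(open('lat.py').read().split("for n in")[0])
np.set_printoptions(precision=4,suppress=True)
for n in('scene','top'):
    im,D=capture(n);L=loc(pts(n,D).reshape(-1,3))
    t=L[(L[:,2]>.012)&(L[:,2]<.035)&(L[:,1]>.03)&(L[:,1]<.066)&(L[:,0]<-.08)&(L[:,0]>-.17)]
    print(n,'front wall x',np.sort(t[:,0])[:12:3], len(t))
    t=L[(L[:,2]>.018)&(L[:,2]<.035)&(abs(L[:,1])<.08)&(L[:,0]<-.01)&(L[:,0]>-.15)]
    H,xe=np.histogram(t[:,0],np.arange(-.15,0,.01));
    print([ (round(x,2),h, round(float(np.median(t[(t[:,0]>=x)&(t[:,0]<x+.01)][:,2])),4) if h else 0) for x,h in zip(xe,H)])
    c=L[(L[:,2]>.045)&(L[:,2]<.13)&(abs(L[:,1])<.1)&(L[:,0]<.02)&(L[:,0]>-.03)]
    print('col',np.median(c[:,0]) if len(c) else 0,len(c))
    c=L[(L[:,2]>.045)&(L[:,2]<.13)&(L[:,1]<.1)&(L[:,1]>.085)&(L[:,0]<.03)&(L[:,0]>-.03)]
    print('cheek',np.median(c[:,0]) if len(c) else 0,len(c))
a,_=capture('scene')
cv2.imwrite('pics/p14.png',cv2.resize(a[140:220,325:415],(800,711)[:2],interpolation=2)[:600,:,::-1])
E
```

```text
scene front wall x [-0.1282 -0.1273 -0.1259 -0.1253] 76
[(np.float64(-0.15), np.int64(0), 0), (np.float64(-0.14), np.int64(0), 0), (np.float64(-0.13), np.int64(33), 0.022), (np.float64(-0.12), np.int64(16), 0.0227), (np.float64(-0.11), np.int64(15), 0.0208), (np.float64(-0.1), np.int64(14), 0.0196), (np.float64(-0.09), np.int64(17), 0.0207), (np.float64(-0.08), np.int64(12), 0.0199), (np.float64(-0.07), np.int64(14), 0.0218), (np.float64(-0.06), np.int64(23), 0.0191), (np.float64(-0.05), np.int64(23), 0.0197), (np.float64(-0.04), np.int64(26), 0.0199), (np.float64(-0.03), np.int64(23), 0.0196), (np.float64(-0.02), np.int64(24), 0.0205)]
col -9.262171803507517e-05 455
cheek 0.0024122595792651948 108
top front wall x [-0.1295 -0.1265 -0.1257 -0.1248] 85
[(np.float64(-0.15), np.int64(13), 0.0294), (np.float64(-0.14), np.int64(12), 0.0282), (np.float64(-0.13), np.int64(62), 0.0249), (np.float64(-0.12), np.int64(36), 0.0207), (np.float64(-0.11), np.int64(23), 0.0199), (np.float64(-0.1), np.int64(29), 0.0207), (np.float64(-0.09), np.int64(38), 0.0211), (np.float64(-0.08), np.int64(29), 0.0222), (np.float64(-0.07), np.int64(28), 0.0212), (np.float64(-0.06), np.int64(28), 0.0201), (np.float64(-0.05), np.int64(19), 0.0198), (np.float64(-0.04), np.int64(3), 0.0291), (np.float64(-0.03), np.int64(2), 0.0214), (np.float64(-0.02), np.int64(3), 0.0248)]
col 0.0012843991745758697 62
cheek 0.0029003822897536065 61
```

View pics/p14.png

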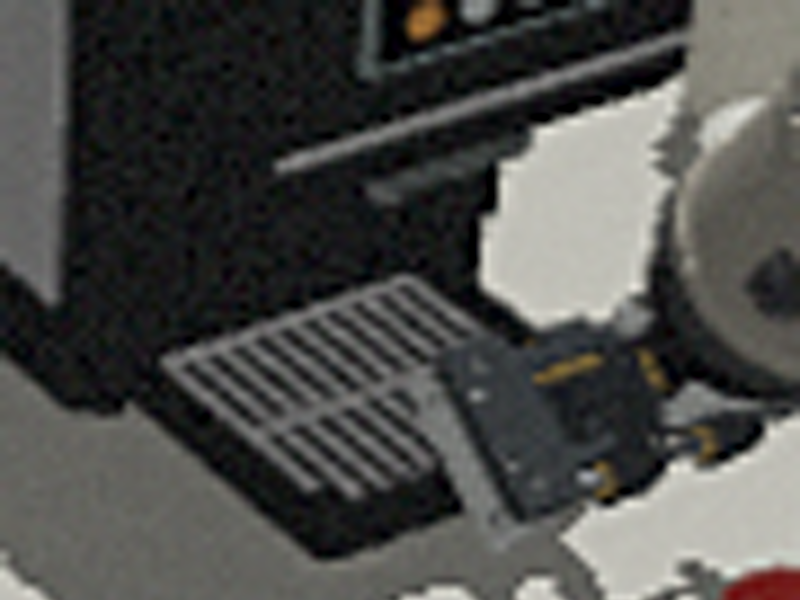

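```bash
python3 - <<'E'
from r import *
np.set_printoptions(precision=4,suppress=True)
a=np.radians(-2);e0=np.array(read_eef_pos());u=np.array([np.cos(a),np.sin(a),0])
def st(): 
    dwell(.1); print((read_eef_pos()-e0)*1000,np.array(read_force()).round(2),np.array(read_moment()).round(2),round(read_time_s(),2)); return np.linalg.norm(read_force())
st()
for s in(-.002,0,.001,.002,.003):
    servo_line((e0+u*s).tolist(),vel=.02); print(s,end=' ')
    if st()>22: break
E
```

```text
[-0.0072  0.0152 -0.0039] [-0.61 -0.68  4.91] [-0.06 -0.32 -0.06] 35.64
-0.002 [-2.2518  0.1525 -0.0216] [-2.73  0.18  7.32] [ 0.06 -0.05  0.05] 35.99
0 [-0.3575  0.0282 -0.0244] [-4.95 -0.27  9.3 ] [ 0.03  0.02 -0.02] 36.34
0.001 [ 0.444  -0.002  -0.0536] [-8.27  0.79 13.24] [0.07 0.23 0.  ] 36.69
0.002 [ 1.4423 -0.0027 -0.0195] [-9.83  0.41 14.64] [0.09 0.27 0.02] 37.04
0.003 [ 2.4037 -0.084  -0.0535] [-9.55  0.14 14.24] [0.11 0.3  0.02] 37.39
```

```bash
python3 - <<'E'
from r import *
np.set_printoptions(precision=4,suppress=True)
e0=np.array(read_eef_pos())
def st(): 
    dwell(.1); print((read_eef_pos()-e0)*1000,np.array(read_force()).round(2),np.array(read_moment()).round(2),round(read_time_s(),2)); return np.linalg.norm(read_force())
st()
for dz in(.0005,.001,.0015):
    servo_line((e0+[0,0,dz]).tolist(),vel=.02); print(dz,end=' '); st()
E
```

```text
[0.009  0.0211 0.0084] [-10.11   2.17  14.32] [0.09 0.25 0.03] 37.49
0.0005 [-0.4678  0.0643  0.0954] [-2.15  0.22  0.98] [0.06 0.74 0.01] 37.84
0.001 [-0.0591  0.0031  0.9187] [ 0.4  -0.95 -1.69] [0.12 0.96 0.  ] 38.19
0.0015 [-0.0242  0.0169  1.476 ] [-0.51 -0.89 -3.11] [0.09 1.13 0.03] 38.54
```

```bash
python3 - <<'E'
from r import *
np.set_printoptions(precision=4,suppress=True)
a=np.radians(-2);e0=np.array(read_eef_pos())-[0,0,.0008];u=np.array([np.cos(a),np.sin(a),0])
def st(): 
    print((read_eef_pos()-e0)*1000,np.array(read_force()).round(2),np.array(read_moment()).round(2),round(read_grip_width(),4),round(read_time_s(),2)); return np.linalg.norm(read_force())
servo_line(e0.tolist(),vel=.02); st()
for s in(.003,.006,.01,.015):
    servo_line((e0+u*s).tolist(),vel=.03,max_force=25); print(s,end=' ')
    if st()>22: break
E
python3 lat.py
```

```text
[ 0.0342 -0.0127 -0.002 ] [-0.57 -0.19 -1.46] [ 0.03  0.9  -0.02] 0.0222 38.79
0.003 [ 3.3218 -0.0695  0.1118] [ 0.88  0.77 -2.78] [ 0.06  0.78 -0.05] 0.0219 39.04
0.006 [ 6.2708 -0.1903  0.0778] [ 0.29  0.18 -2.15] [ 0.04  0.75 -0.05] 0.0214 39.29
0.01 [10.2602 -0.2873  0.0622] [ 0.2   0.05 -1.89] [ 0.07  0.75 -0.03] 0.0216 39.58
0.015 [15.281  -0.4618  0.0739] [-0.37  0.15 -1.46] [ 0.05  0.8  -0.08] 0.0213 39.89
scene tray left edge by x [None, np.float64(0.07386823733768731), np.float64(0.0755106403044458), np.float64(0.07503712099222173), np.float64(0.07604179392591162), None] head side 0.10114326559904493 [0.00107552 0.1012183 ] 566
top tray left edge by x [None, np.float64(0.06972735242453619), np.float64(0.07188267053560628), np.float64(0.07169092536430167), np.float64(0.07050679375705717), None] head side 0.09923840577804702 [-0.00052836  0.09917176] 141
```

```bash
python3 - <<'E'
from r import *
np.set_printoptions(precision=4,suppress=True)
a=np.radians(-2);e0=np.array(read_eef_pos());u=np.array([np.cos(a),np.sin(a),0]);_,d=ori(-2,55)
print('g',e0-d*.019)
def st(): 
    print((read_eef_pos()-e0)*1000,np.array(read_force()).round(2),np.array(read_moment()).round(2),round(read_grip_width(),4),round(read_time_s(),2)); return np.linalg.norm(read_force())
for s in(.01,.018,.024,.030,.036):
    r=servo_line((e0+u*s).tolist(),vel=.03,max_force=20); print(s,r,end=' ')
    if st()>18 or r: break
a,_=capture('scene');b,_=capture('top')
cv2.imwrite('pics/p15.png',np.hstack([cv2.resize(a[90:250,320:440],(400,533),interpolation=2),cv2.resize(b[110:270,320:440],(400,533),interpolation=2)])[:,:,::-1])
E
```

```text
g [ 0.5456 -0.3036  0.0287]
0.01 False [10.2174 -0.1973  0.0332] [ 0.5   0.38 -2.22] [0.09 0.69 0.01] 0.0212 40.48
0.018 False [18.2152 -0.5346  0.0341] [ 0.53 -0.66 -1.86] [ 0.04  0.72 -0.02] 0.0212 40.89
0.024 False [24.2335 -0.7623  0.0349] [ 0.43  0.04 -1.73] [ 0.04  0.76 -0.  ] 0.0216 41.24
0.03 False [30.2402 -1.0002  0.0765] [ 0.01 -0.73 -1.93] [ 0.06  0.72 -0.02] 0.0218 41.59
0.036 False [36.0701 -1.256  -0.0381] [-0.32 -0.2  -2.31] [ 0.01  0.91 -0.04] 0.0218 41.94
```

View pics/p15.png

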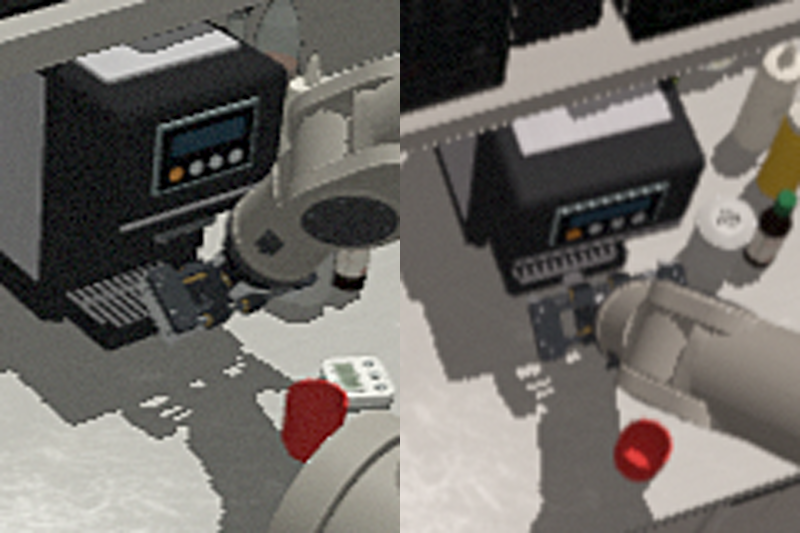

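```bash
python3 - <<'E'
from r import *
np.set_printoptions(precision=4,suppress=True)
a=np.radians(-2);e0=np.array(read_eef_pos());u=np.array([np.cos(a),np.sin(a),0]);_,d=ori(-2,55)
print('g',e0-d*.019)
def st(): 
    f=np.array(read_force());print((read_eef_pos()-e0)*1000,f.round(2),np.array(read_moment()).round(2),round(read_grip_width(),4),round(read_time_s(),2)); return np.linalg.norm(f)
for s in np.arange(.003,.027,.003):
    r=servo_line((e0+u*s).tolist(),vel=.03,max_force=18); print(round(s,3),r,end=' ')
    if st()>20 or r: break
E
```

```text
g [ 0.5816 -0.3048  0.0287]
0.003 False [ 3.0012 -0.1184 -0.0198] [-1.72  0.73 -2.23] [ 0.06  1.04 -0.09] 0.021 42.29
0.006 False [ 6.1832 -0.2412  0.101 ] [ 0.7  -0.27 -2.15] [ 0.01  0.93 -0.09] 0.0217 42.54
0.009 False [ 9.4497 -0.3578  0.2547] [ 1.53 -0.36 -2.97] [-0.07  0.64 -0.21] 0.022 42.79
0.012 False [12.596  -0.4448  0.319 ] [ 4.66 -1.13 -2.69] [-0.1   0.33 -0.21] 0.0217 43.04
0.015 False [15.1301 -0.4051  0.0031] [ 0.26 -0.52 -1.46] [ 0.03  0.74 -0.02] 0.0221 43.29
0.018 False [16.4827 -0.1139 -0.8318] [-17.44   2.99   7.07] [0.45 2.51 0.11] 0.0216 43.54
0.021 False [18.6588 -0.2284 -1.0919] [-28.59   3.12  17.7 ] [0.57 3.48 0.15] 0.022 43.79
```

The force trace shows the catch: resistance at 3 mm, then pulled in (+4.7 N) at 9–12 mm, then a hard stop at about 16 mm. I'll relieve the load, let go and look.

```bash
python3 - <<'E'
from r import *
np.set_printoptions(precision=4,suppress=True)
a=np.radians(-2);u=np.array([np.cos(a),np.sin(a),0]);_,d=ori(-2,55)
gripper_to(.03); gripper_to(.05); print('g',np.array(read_eef_pos())-d*.019,np.array(read_force()).round(2),np.array(read_moment()).round(2))
e=np.array(read_eef_pos())
print(servo_line((e-u*.03+[0,0,.012]).tolist(),vel=.08,max_force=8),read_force())
e=np.array(read_eef_pos())
print(servo_line((e-d*.08).tolist(),vel=.12,max_force=8),read_force(),read_time_s())
for n in('scene','top'):
    im,D=capture(n); exec(open('lat.py').read().split("for n in")[0]); L=loc(pts(n,D).reshape(-1,3))
    t=L[(L[:,2]>.010)&(L[:,2]<.035)&(L[:,1]>.02)&(L[:,1]<.07)&(L[:,0]<-.03)&(L[:,0]>-.1)]
    print(n,'front wall x',np.sort(t[:,0])[:12:3],len(t))
    for lo in(.02,.03,.04,.05,.06):
        k=t[(t[:,1]>lo)&(t[:,1]<lo+.012)]
        if len(k)>3: print(lo,np.sort(k[:,0])[:3])
    t=L[(L[:,2]>.010)&(L[:,2]<.04)&(abs(L[:,1])<.016)&(L[:,0]<-.06)&(L[:,0]>-.13)]
    print('tab end',np.sort(t[:,0])[:6:2])
    cv2.imwrite(f'pics/p16{n}.png',cv2.resize(im[100:240,320:440],(400,467),interpolation=2)[:,:,::-1])
x=np.hstack([cv2.imread('pics/p16scene.png'),cv2.imread('pics/p16top.png')]);cv2.imwrite('pics/p16.png',x)
E
```

```text
g [ 0.6026 -0.3056  0.0287] [ 0.31 -0.64 -0.1 ] [0.02 0.39 0.02]
False [0.3679 0.0502 0.1056]
False [0.3416 0.7001 0.1278] 46.0583
scene front wall x [-0.0637 -0.0594 -0.0591 -0.0579] 72
0.02 [-0.06   -0.0579 -0.0578]
0.03 [-0.0594 -0.0578 -0.0577]
0.04 [-0.0591 -0.059  -0.0574]
0.05 [-0.0637 -0.0596 -0.0594]
0.06 [-0.0584 -0.0554 -0.0544]
tab end [-0.1029 -0.1004 -0.0979]
top front wall x [-0.0696 -0.0573 -0.0572 -0.056 ] 45
0.02 [-0.0572 -0.0572 -0.0554]
0.03 [-0.0696 -0.0572 -0.0558]
0.04 [-0.0586 -0.0567 -0.0563]
0.05 [-0.0575 -0.0573 -0.0547]
0.06 [-0.0573 -0.0572 -0.0548]
tab end [-0.0984 -0.0968 -0.0963]
```

View pics/p16.png

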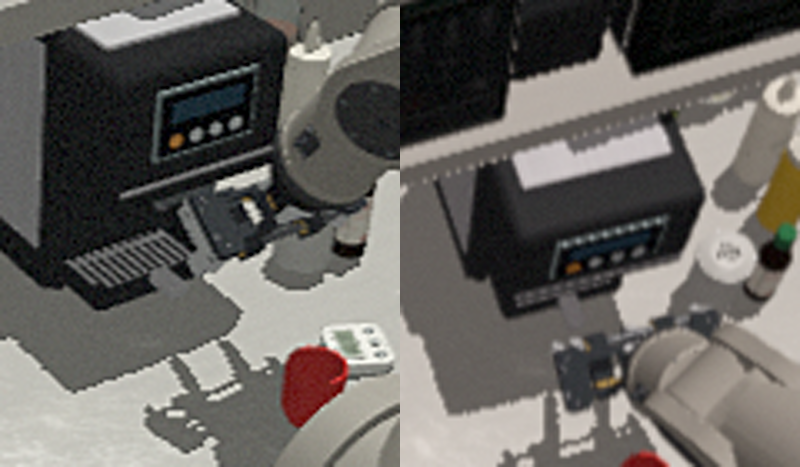

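```bash
python3 - <<'E'
from r import *
np.set_printoptions(precision=4,suppress=True)
a=np.radians(-2);u=np.array([np.cos(a),np.sin(a),0]);T=np.array([.602,-.3055,.021])
gripper_to(.0,30);print(read_grip_width())
try:
    print(servo_line((T-u*.042).tolist(),vel=.1,max_force=8),read_force(),read_eef_pos())
    r=servo_line((T-u*.012).tolist(),vel=.02,max_force=10)
    e=np.array(read_eef_pos());print(r,e,(e-T)@u,read_force())
    r=servo_line((e+u*.003).tolist(),vel=.02,max_force=12)
    e=np.array(read_eef_pos());print(r,e,(e-T)@u,read_force(),read_time_s())
except Unreachable as x: print(x)
E
```

```text
0.0003693404193644173
False [-0.4489  0.0668  1.9724] [ 0.5601 -0.304   0.0213]
True [ 0.5795 -0.3045  0.0203] -0.022505020705651187 [-5.2324  0.6179  2.9018]
True [ 0.5799 -0.3045  0.019 ] -0.022172281156045758 [-7.9961  0.1685  4.8418] 49.1
```

```bash
python3 - <<'E'
from r import *
from m import circ
np.set_printoptions(precision=4,suppress=True)
a=np.radians(-2);u=np.array([np.cos(a),np.sin(a),0]);_,d=ori(-2,55)
e=np.array(read_eef_pos())
print(servo_line((e-u*.02+[0,0,.004]).tolist(),vel=.08))
e=np.array(read_eef_pos()); print(servo_line((e-d*.07).tolist(),vel=.12,max_force=8),read_force(),read_time_s())
exec(open('lat.py').read().split("for n in")[0])
ims=[]
for n in('scene','top'):
    im,D=capture(n);F=pts(n,D).reshape(-1,3);L=loc(F)
    Q=F[(np.hypot(F[:,0]-.465,F[:,1]-.265)<.07)&(F[:,2]>.07)&(F[:,2]<.088)]
    print(n,'cup',len(Q),circ(Q,.0285).x)
    for lo in np.arange(-.065,.06,.015):
        k=L[(L[:,2]>.010)&(L[:,2]<.035)&(L[:,1]>lo)&(L[:,1]<lo+.015)&(L[:,0]<-.03)&(L[:,0]>-.068)]
        if len(k)>5: print(round(lo,3),np.sort(k[:,0])[2],end=' ')
    print(); ims.append(im)
cv2.imwrite('pics/p17.png',np.vstack([ims[0][90:390],ims[1][90:390]])[:,:,::-1])
E
```

```text
False
False [0.7326 0.0608 0.2503] 50.2417
scene cup 137 [0.466  0.2635 0.0753]
-0.065 -0.05790048222800268 -0.05 -0.05660373271409303 -0.035 -0.056138050511899434 -0.02 -0.05842160161511154 -0.005 -0.06264227099185032 0.01 -0.05906030579292243 0.025 -0.059253221054405586 0.04 -0.057299513307780756 0.055 -0.05713713673482385 
top cup 66 [0.4662 0.2608 0.0771]
-0.065 -0.05706676311785997 -0.05 -0.05634252300496751 -0.035 -0.05602043772889728 -0.02 -0.05941291266677645 -0.005 -0.0611382814469537 0.01 -0.05846284545306927 0.025 -0.05691797240738807 0.04 -0.05531527631325543 0.055 -0.05586411692651063
```

View pics/p17.png

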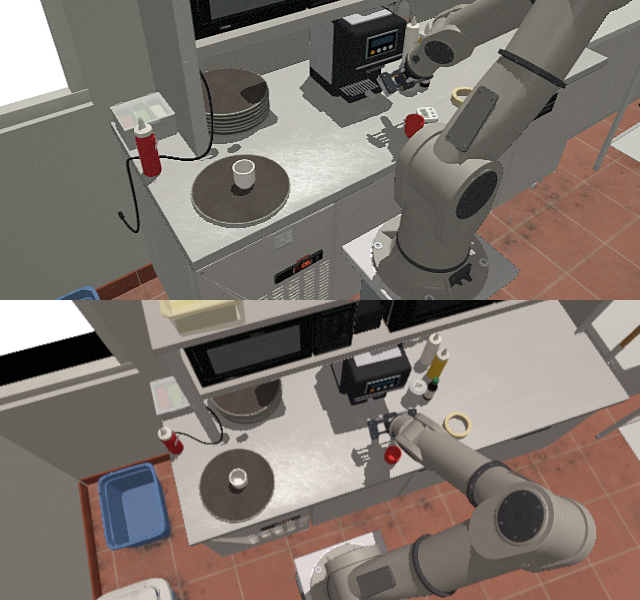

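The cup stands on the plate at scene (244,174), and the tray's front wall is even across the bay. The other things are where they were, and the arm is clear.

```bash
python3 -c "
from cell import *
dwell(.3);print(read_force(),read_time_s());print(sign_off())"
```

```text
[ 0.47268416 -0.19816225 -0.90924692] 50.6417
the job is handed in; nothing more can be done
None
```

I put the cup on the lone plate, slid the drip tray home and handed the job in at about 50.6 s. No verdict was reported.

- **Cup:** I gripped it with a tilted tool under the head and carried it upright. I set it down at a light contact of about 6.5 N. My last check put the rim centre at about (0.466, 0.262), some 13 mm from the plate's middle, upright and let go.
- **Tray, first two tries:** I dragged it flat by its tab to the bay. It stuck about 12 mm in. I first took this for the wrist touching the head and regripped at a flatter tilt, but it stuck again. The cause was the grip bearing down on the tab; raising the tool about 0.7 mm freed it.
- **Tray, home:** On the way in I felt the catch resist, then pull the tray in, then a hard stop. The last push peaked at about 34 N in all. After letting go, a firm push on the end of the tab moved it only about 0.4 mm.
- **Last checks:** The tray's front wall was even across the bay, about 1 to 3 mm short of where I reckon home is. That is within camera error. The catch itself cannot be seen, so "snapped" rests on the force trace and the hard stop. The two cameras disagreed by 2 to 4 mm sideways throughout.
- **Other things:** In the final pictures the other items look unmoved, and the robot was touching nothing.

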